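# Prise open the sample case and hold the sheet-resistance gauge on the marked spot

## Robot

A 7-joint arm with a two-finger parallel gripper is mounted at the origin on the work surface. World frame = base frame: x ahead of the robot, y to its left, z up, the work surface at z = 0. Lengths are in mm, angles in rad, forces in N, time in s.
With the tool pointing down it reaches from about 425 to 825 mm from the base axis. Payload 3.6 kg.
Tool frame: the origin (TCP) lies midway between the tips of the shut fingers; the grasp point (between the pads) lies 19 mm behind it; z points along the fingers, y is the direction in which the jaws open and shut (so a half turn about z gives the same grasp; the last joint's range is limited). The gripper opens to 93 mm and grips with 3 to 60 N. Pads are 15 mm wide; open, the fingers measure 128 mm over their backs; the gripper's body (75 mm by 188 mm) begins 65 mm behind the grasp point.
Start: joints at [1.151, 0.615, -0.013, 1.423, 0.008, 1.103, -0.04], TCP at [249.414, -600.212, 218.64] pointing down, gripper open.
Joint ranges: [-3.12, 3.12], [-0.3, 2.06], [-1.34, 1.32], [0.26, 2.42], [-1.36, 4.5], [0.01, 1.98], [-2.84, 2.84]. Speed limits (rad/s): [2.79, 2.79, 3.14, 3.14, 3.14, 3.14, 3.14].

## Interface

Orientations are given as a unit quaternion [x, y, z, w].
In Python, from rig import ctrl gives the robot as it stands.
- The arm moves only by the shell command python3 -m jog 'ROWS' [FORCE]. ROWS is JSON, a list of rows, each an object of numbers: "x", "y", "z": the shift along the world's x, y, z in mm; "wx", "wy", "wz": the turn, a rotation vector about the world's x, y, z in rad; "fingers": the opening, from 0 (shut) to 1 (fully open). In form: [{"x": .., "y": .., "z": .., "wx": .., "wy": .., "wz": .., "fingers": ..}, ...]. A call has 1 to 12 rows; each row shifts and turns the commanded pose from where the row before left it; what a row does not reach is not made up. A row lasts 1/12 s, in which the tool goes at most 41.7 mm and 7.16 degrees, less where a joint would pass 70% of its speed; a pose out of reach is approached as far as the arm can. A call with a gripper value outside its range is refused whole. The fingers move at their own pace and stop on an object; FORCE is the grip in N (left out, the last holds). Time passes only in rows, so rows that do not move let the fingers close. It gives the time, the measured TCP pose, the force and the opening at its end, in the units of the state.
- ctrl.get_obs(): the state, without advancing time (a new reading comes with each control period).
- ctrl.capture(name): name is "scene" or "top" or "wrist"; returns a dict with "image" (400x640x3 uint8, red, green, blue), "mtx" (3x3 intrinsics, pixels), "rvec" (rotation vector, rad) and "tvec" (3), from world to camera coordinates, as OpenCV has them; the wrist camera has in their place "T_tool_cam" (4x4, takes a point from camera to tool coordinates, whose origin is the TCP and whose axes are the flange's). Camera axes: x right, y down, z forward; pixel columns grow to the right and rows downward; lengths in mm; the calibration is good to about 2 mm. A picture is of the moment at which its call begins: read the wrist's pose just before it. There is no depth.
- ctrl.sign_off(): hands the job in, once; it reports no verdict.
The state is a dict: "t": time; "joint_positions": joint angles; "joint_velocities": joint speeds; "joint_efforts": joint torques, N m; "position": TCP position; "eef_rot": TCP orientation; "ft_force": force on the tool from outside, world axes, zero at the start; "moment": the same for the moment, N m; "grip_width": finger opening in mm.
Only numpy, scipy, OpenCV 4.12 (cv2) and the standard library are available. Lean on these libraries where they do the work, as an engineer would, in place of code of your own. Each camera call takes 0.05 s, during which the arm holds its last target.

## Task

Open the sample case with the spatula, not the fingers: put its blade under the cover's overhanging front lip, prise the cover up and swing it over until it stands upright, then lay the spatula down on the bench. Now take the handheld gauge from its stand, set it upright on the coated plate in the case with the tip of its sprung head inside the drawn ring, and press gently until the head is about half-way in; finish while holding it there, do not let go. The coating scratches, so let nothing but the gauge's head touch it, and only at the ring, and leave the flask and the beaker beside the case where they stand.

Things in the scene. Friction and masses are not known exactly. Their poses are not given: they have to be found in the camera images.
- hinge (a point): Middle of the cover's hinge axis, at the back of the case, 40 mm above the bench, 47 mm behind the case's middle. This frame does not turn with the cover: x points from the front to the back of the case (away from the robot, give or take its yaw), y along the hinge axis, z up. The front wall's outer face is 93 mm in front of it.
- cover (a joint): Cover angle: 0 shut (start 0 to 0.03), grows as the front edge swings up and back; 1.57 upright, stop 1.8. Tight friction hinge, stays at any angle (1.3 N at the lip moves it). Flat slab, black frame with clear window, 6 mm thick, 112 mm wide, reaching 104 mm from the hinge axis, which is at mid-thickness; underside 37 mm above the bench when shut.
- lip (a point): Middle of the cover's front edge, at mid-thickness, moving with the cover; 104 mm from the hinge axis. Shut, the edge overhangs the front wall by 11 mm and is open from below: the blade goes under here.
- spatula_grip (a point): Where to hold the spatula: on the axis of its wooden handle (80 mm long, 16 x 16 mm), 22 mm behind the handle's front end, near the centre of mass; 8 mm above the bench as it lies. x points along the blade to the tip, z up as it lies. 60 g.
- spatula_tip (a point): Tip of the spatula's steel blade, at mid-thickness, 95 mm ahead of spatula_grip on the same axis. The blade is straight and rigid, 14 mm wide, 2 mm thick, 73 mm long, its tip rounded.
- spatula: The whole spatula; origin on its underside below spatula_grip, axes as there.
- plate: Coated glass plate, dark grey, 70 x 70 x 3 mm, fixed in the case in the case's direction; origin at the middle of its underside, 24 mm above the bench, so its coated top is at 27 mm, 9 mm below the case's rim. Its x and y are those of the case.
- spot (a point): Centre of the thin pale ring (23 mm across) drawn on the plate's coated top: the spot to measure. It can be anywhere near the plate's middle; seen through the cover's window.
- gauge_grip (a point): Where to hold the gauge: centre of its upright grey body (30 (x) x 42 (y) x 85 mm tall, display on its -x face), 72.5 mm above the tip of its head when that is out, 78.5 mm above the bench as it stands in its stand. z points up along the gauge. 195 g. Below the body a steel snout, 22 mm across, ends 12 mm above the tip.
- gauge: The whole gauge; origin at the tip of the head when that is fully out, z up along the gauge.
- head (a joint): How far the gauge's sprung head (12 mm across, flat, white) is pushed in: 0 out, 0.0065 m at the stop. It takes 1.4 N to start and 0.7 N more per mm, 3.7 N half-way.
- head_tip (a point): Middle of the flat tip of the head, where it touches.
- stand: Black block, 80 x 90 x 36 mm, fixed; origin at the middle of its underside. The gauge stands upright in it: snout in a hole 26 mm across, the body's lower end on the top. Lift the gauge straight up at least 30 mm to free it.
- case: The whole sample case with its cover: low grey metal box, screwed to the bench (turned by up to 17 degrees either way), 92 (x) x 110 (y) mm, walls 36 mm high, cover hinged along the back; the bench in front of it is free. Origin at the middle of its underside, axes as hinge.
- flask: Conical glass flask, 68 mm across, 110 mm high, standing to one side of the case; leave alone. Origin under its middle.
- beaker: Small glass beaker, 50 mm across, 62 mm high, standing to the other side of the case; leave alone. Origin under its middle.
There are look-alikes about, which are no part of the job. What is shaped like the gauge but green is not meant.

How it is judged:
By the outcome, as a careful person would: the job done as asked, in the order asked, and still so for the second after the job is handed in, while the arm keeps its last pose, push and grip.
It also fails if it takes over 67 s, if anything falls off the work surface, if the arm or the gripper's body presses on something with over 40 N, if the wrist force passes 120 N, or if a joint passes its speed limit or range.

## Working session

There is one attempt and no reset: what is moved stays moved. The work goes in short steps, Python scripts to look and compute and a shell command to move; the robot and the scene stay as the last step left them, time stands still between calls to the robot, and variables do not carry over. Pictures are saved under pics/ and viewed, and the job is handed in when it is done.

```bash
ls; mkdir -p pics
python3 - <<'E'
from rig import ctrl
import cv2
o=ctrl.get_obs();print(o)
for n in["scene","top","wrist"]:
    c=ctrl.capture(n);cv2.imwrite(f"pics/a_{n}.png",c["image"][:,:,::-1])
    print({k:v for k,v in c.items() if k!="image"})
E
```

```text
pics
{'t': 0.0, 'joint_positions': array([ 1.15048452,  0.61592242, -0.01262561,  1.42488373,  0.00809944,
        1.1033936 , -0.0404261 ]), 'joint_velocities': array([ 0.00056516, -0.000842  ,  0.0001128 , -0.00115363, -0.00042971,
        0.00062773, -0.00022708]), 'joint_efforts': array([-2.94226629e-04, -4.58930683e+01,  2.09258236e-01, -1.65743029e+01,
       -6.10784255e-02,  2.05963390e-02,  2.30613032e-04]), 'position': array([ 249.12321974, -599.51157487,  217.48409673]), 'eef_rot': array([ 9.80671128e-01,  1.95659151e-01, -2.65270438e-04, -1.25069651e-03]), 'ft_force': array([ 0.85586439,  0.50129358, -0.35392254]), 'moment': array([0.00336355, 0.0016842 , 0.00658681]), 'grip_width': 93.16793418949274}
{'mtx': array([[401.66121218,   0.        , 320.38925039],
       [  0.        , 401.66121218, 202.24017102],
       [  0.        ,   0.        ,   1.        ]]), 'rvec': array([ 1.84110059,  1.90119654, -0.62957669]), 'tvec': array([  -6.25256965, -424.12644776, 1351.41126517])}
{'mtx': array([[442.49898558,   0.        , 309.44924137],
       [  0.        , 442.49898558, 198.16978885],
       [  0.        ,   0.        ,   1.        ]]), 'rvec': array([ 2.13657692, -2.16796578,  0.18115844]), 'tvec': array([  32.87169021,  604.65484545, 1093.7627407 ])}
{'mtx': array([[343.71751123,   0.        , 324.10813144],
       [  0.        , 343.71751123, 196.12103302],
       [  0.        ,   0.        ,   1.        ]]), 'T_tool_cam': array([[-3.26738440e-04, -9.66122541e-01, -2.58083570e-01,
         7.02786453e+01],
       [ 9.99999774e-01, -1.63853989e-04, -6.52638733e-04,
        -1.24244940e-02],
       [ 5.88240969e-04, -2.58083725e-01,  9.66122376e-01,
        -1.66390150e+02],
       [ 0.00000000e+00,  0.00000000e+00,  0.00000000e+00,
         1.00000000e+00]])}
```

View pics/a_scene.png

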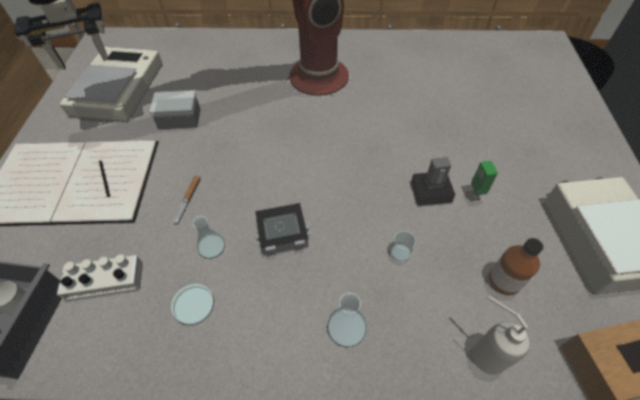

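View pics/a_top.png

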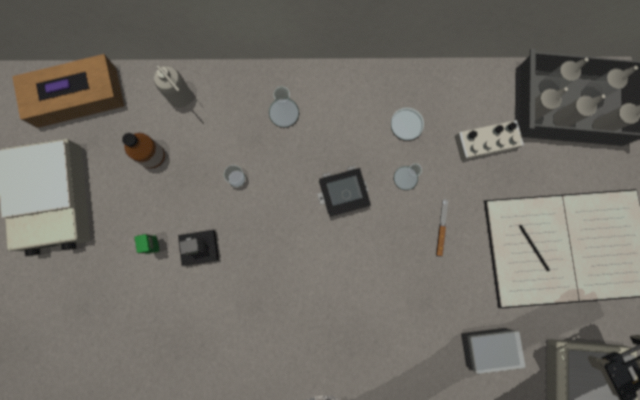

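View pics/a_wrist.png

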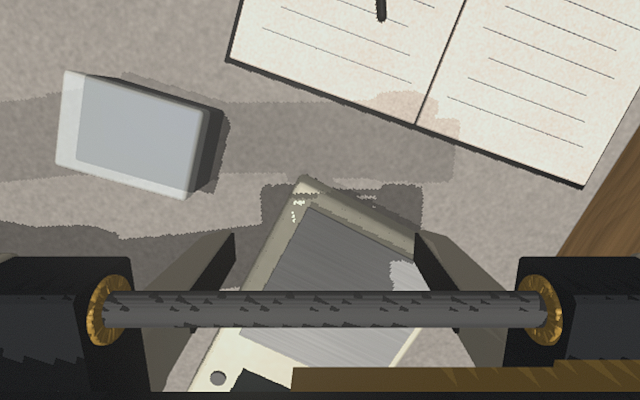

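```bash
cat > h.py <<'E'
from rig import ctrl
import cv2,numpy as np
from scipy.spatial.transform import Rotation as R
def cap(n):
    o=ctrl.get_obs();c=ctrl.capture(n);c["im"]=c["image"][:,:,::-1].copy()
    if n=="wrist":
        T=np.eye(4);T[:3,:3]=R.from_quat(o["eef_rot"]).as_matrix();T[:3,3]=o["position"]
        W=T@c["T_tool_cam"];c["Rc"]=W[:3,:3].T;c["o"]=W[:3,3]
        c["tvec"]=-c["Rc"]@c["o"];c["rvec"]=cv2.Rodrigues(c["Rc"])[0]
    else:
        c["Rc"]=cv2.Rodrigues(c["rvec"])[0];c["o"]=-c["Rc"].T@c["tvec"]
    return c
def un(c,uv,z):
    d=c["Rc"].T@np.linalg.inv(c["mtx"])@np.array([uv[0],uv[1],1.]);s=(z-c["o"][2])/d[2];return c["o"]+s*d
def pr(c,P):
    return cv2.projectPoints(np.atleast_2d(np.array(P,float)),c["rvec"],c["tvec"],c["mtx"],None)[0][:,0]
def crop(c,x0,y0,x1,y1,s,name,grid=10):
    im=cv2.resize(c["im"][y0:y1,x0:x1],None,fx=s,fy=s,interpolation=cv2.INTER_CUBIC)
    cv2.imwrite("pics/"+name+".png",im)
E
python3 - <<'E'
from h import *
c=cap("top")
print(c["o"])
crop(c,300,130,460,270,5,"t_case")
crop(c,120,150,260,270,5,"t_g")
for n,p,z in [("case",(345,191),40),("sp tip",(445,202),8),("sp end",(440,255),8),("stand",(200,249),36),("gauge",(190,245),120),("flask",(405,178),0),("beaker",(236,178),0)]:print(n,un(c,p,z).round(1))
E
```

```text
[ 435.79494869   46.46201737 1170.86677582]
case [623.4 -68.6  40. ]
sp tip [ 595.5 -338.3    8. ]
sp end [ 455.5 -316.5    8. ]
stand [479.6 303.9  36. ]
gauge [486.1 308.4 120. ]
flask [ 663.6 -236.2    0. ]
beaker [669.2 219.6   0. ]
```

View pics/t_case.png

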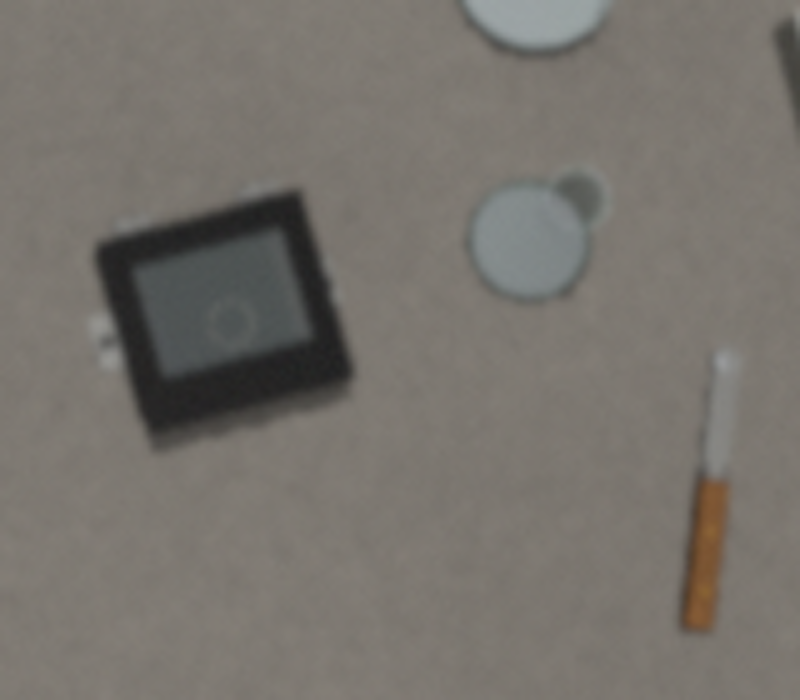

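View pics/t_g.png

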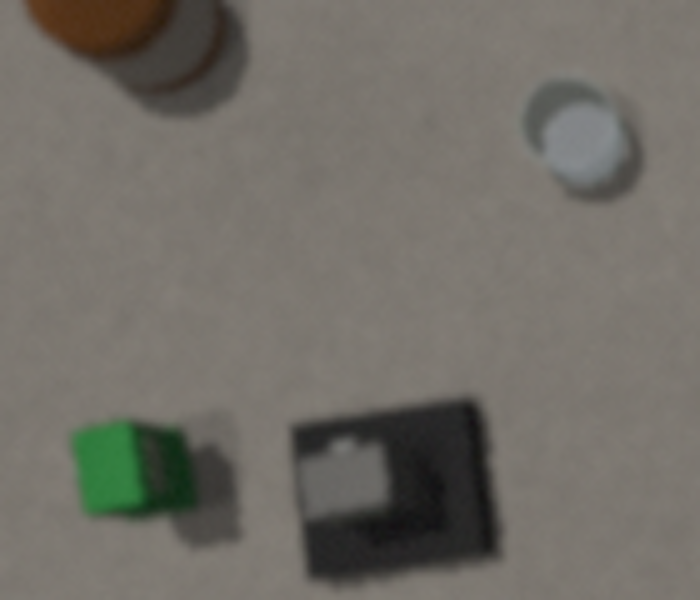

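```bash
python3 -m jog '[{"x":20,"y":20,"wz":-0.05},{"x":26,"y":28,"wz":-0.06},{"x":26,"y":28,"wz":-0.06},{"x":26,"y":28,"wz":-0.06},{"x":26,"y":28,"wz":-0.06},{"x":26,"y":28,"wz":-0.06,"z":-15},{"x":26,"y":28,"wz":-0.06,"z":-20},{"x":26,"y":28,"wz":-0.06,"z":-20},{"x":26,"y":28,"wz":-0.06,"z":-20},{"x":20,"y":24,"wz":-0.02,"z":-15},{"x":10,"y":8},{}]'
python3 - <<'E'
from h import *
o=ctrl.get_obs();print(o["t"],o["position"],R.from_quat(o["eef_rot"]).as_matrix()[:,0],o["joint_positions"])
c=cap("wrist");cv2.imwrite("pics/w1.png",c["im"])
E
```

```text
0.2 [ 249.24839846 -599.80872589  217.9309988 ] [9.23434795e-01 3.83755363e-01 1.92236368e-05] [ 1.15050536  0.61555604 -0.01262424  1.42425268  0.00807954  1.10338845
 -0.04039038]invalid input at $[0]: expected keys x, y, z, wx, wy, wz, fingers
```

View pics/w1.png

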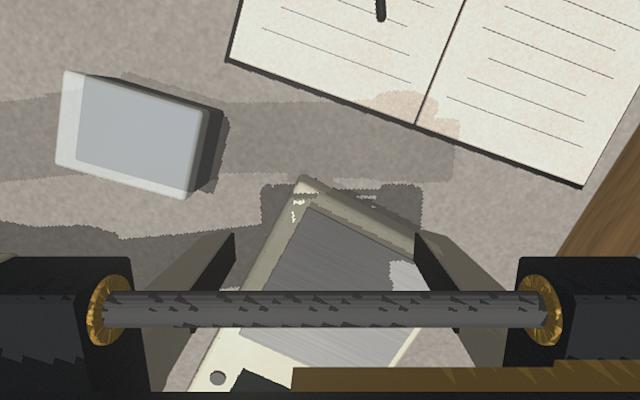

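All keys are required in each row.

```bash
python3 -m jog '[{"x":20,"y":20,"z":0,"wx":0,"wy":0,"wz":-0.05,"fingers":1},{"x":26,"y":28,"z":0,"wx":0,"wy":0,"wz":-0.06,"fingers":1},{"x":26,"y":28,"z":0,"wx":0,"wy":0,"wz":-0.06,"fingers":1},{"x":26,"y":28,"z":0,"wx":0,"wy":0,"wz":-0.06,"fingers":1},{"x":26,"y":28,"z":0,"wx":0,"wy":0,"wz":-0.06,"fingers":1},{"x":26,"y":28,"z":-15,"wx":0,"wy":0,"wz":-0.06,"fingers":1},{"x":26,"y":28,"z":-20,"wx":0,"wy":0,"wz":-0.06,"fingers":1},{"x":26,"y":28,"z":-20,"wx":0,"wy":0,"wz":-0.06,"fingers":1},{"x":26,"y":28,"z":-20,"wx":0,"wy":0,"wz":-0.06,"fingers":1},{"x":20,"y":24,"z":-15,"wx":0,"wy":0,"wz":-0.02,"fingers":1},{"x":10,"y":8,"z":0,"wx":0,"wy":0,"wz":0,"fingers":1},{"x":0,"y":0,"z":0,"wx":0,"wy":0,"wz":0,"fingers":1}]'
python3 - <<'E'
from h import *
o=ctrl.get_obs();print(o["t"],o["position"],R.from_quat(o["eef_rot"]).as_matrix()[:,0],o["joint_positions"])
c=cap("wrist");cv2.imwrite("pics/w1.png",c["im"])
E
```

```text
t: 1.25
position: [507.8, -322.8, 129.9]
eef_rot: [0.997, -0.074, 0.0, -0.002]
ft_force: [1.4, 0.4, 1.2]
grip_width: 92.5
1.25 [ 507.83263564 -322.82603494  129.90355642] [ 9.89085251e-01 -1.47344381e-01  8.80544847e-06] [ 0.46357285  0.63671148  0.11045544  1.67577584 -0.09226293  0.83533205
 -1.10408811]
```

View pics/w1.png

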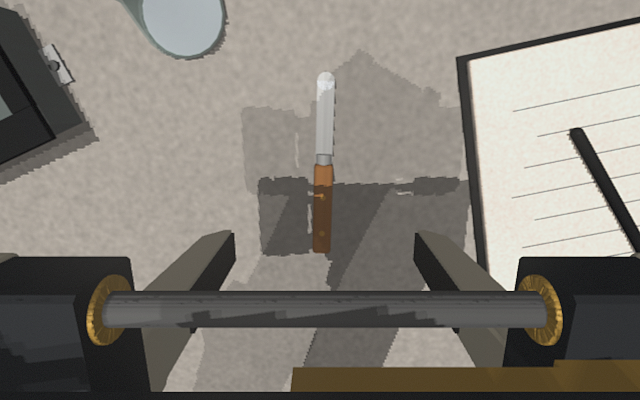

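Run:
```python
from h import *
c=cap("wrist")
t=un(c,(326,71.5),8);f=un(c,(324,164),12);b=un(c,(321.5,252),16);m=un(c,(324,155),8)
print(t,f,b,m);d=(t-b)[:2];print(np.linalg.norm(d),np.arctan2(d[1],d[0]),np.linalg.norm((t-m)[:2]))
u=d/np.linalg.norm(d);print("grip from tip",t[:2]-95*u,"from back",b[:2]+58*u)
crop(c,260,50,400,270,3.5/1,"w1c")
```

```text
[ 599.97043285 -343.26953387    8.        ] [ 527.52167651 -330.48205241   12.        ] [ 450.72982791 -316.39176769   16.        ] [ 534.4390697  -331.55009962    8.        ]
151.64159217703568 -0.17818676885935641 66.57104998171809
grip from tip [ 506.47459661 -326.43122618] from back [ 507.81149635 -326.67199764]
```

View pics/w1c.png

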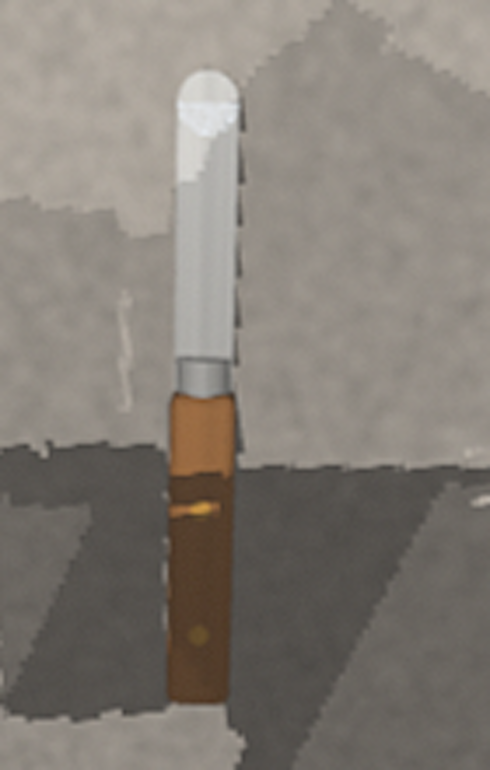

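```bash
python3 -m jog '[{"x":0,"y":-3.7,"z":-25,"wx":0,"wy":0,"wz":-0.03,"fingers":0.6},{"x":0,"y":0,"z":-30,"wx":0,"wy":0,"wz":0,"fingers":0.6},{"x":0,"y":0,"z":-30,"wx":0,"wy":0,"wz":0,"fingers":0.6},{"x":0,"y":0,"z":-20,"wx":0,"wy":0,"wz":0,"fingers":0.6},{"x":0,"y":0,"z":-12,"wx":0,"wy":0,"wz":0,"fingers":0.6},{"x":0,"y":0,"z":0,"wx":0,"wy":0,"wz":0,"fingers":0.6},{"x":0,"y":0,"z":0,"wx":0,"wy":0,"wz":0,"fingers":0.6}]' 55
python3 - <<'E'
from h import *
o=ctrl.get_obs();print(o["position"],R.from_quat(o["eef_rot"]).as_matrix())
c=cap("wrist");cv2.imwrite("pics/w2.png",c["im"])
E
```

```text
t: 1.93
position: [504.0, -333.2, 14.6]
eef_rot: [0.996, -0.094, 0.0, 0.001]
ft_force: [-0.5, 0.6, 0.7]
grip_width: 56.5
[ 504.02285205 -333.22558261   14.558185  ] [[ 9.82178337e-01 -1.87950684e-01  5.05132435e-04]
 [-1.87949541e-01 -9.82177102e-01 -1.76356076e-03]
 [ 8.27591963e-04  1.63719176e-03 -9.99998317e-01]]
```

View pics/w2.png

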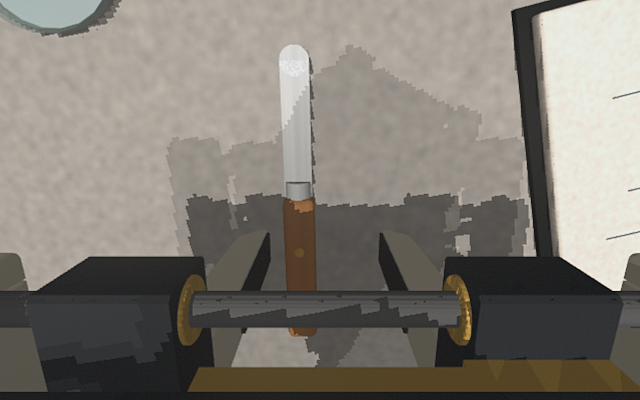

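Run:
```python
from h import *
for i in range(3):
    o=ctrl.get_obs();print(o["t"],o["position"])
c=cap("wrist")
t=un(c,(293.5,44),8);f=un(c,(300,200),8);m=un(c,(298.5,182.5),8)
d=(t-f)[:2];u=d/np.linalg.norm(d)
print(t,f,np.linalg.norm(d),np.linalg.norm((t-m)[:2]),np.arctan2(d[1],d[0]),t[:2]-95*u)
```

```text
1.9833 [ 504.93818264 -333.04013818   15.29778337]
1.9833 [ 504.93818264 -333.04013818   15.29778337]
1.9833 [ 504.93818264 -333.04013818   15.29778337]
[ 603.49804191 -337.73586112    8.        ] [ 528.72450639 -325.17596108    8.        ] 75.82105711574124 66.41011592941811 -0.16641897885760426 [ 509.81053419 -321.99893328]
```

```bash
python3 -m jog '[{"x":4,"y":10,"z":0,"wx":0,"wy":0,"wz":0.02,"fingers":0.6},{"x":0,"y":0,"z":-5,"wx":0,"wy":0,"wz":0,"fingers":0.6},{"x":0,"y":0,"z":0,"wx":0,"wy":0,"wz":0,"fingers":0.6}]'
python3 - <<'E'
from h import *
c=cap("wrist");cv2.imwrite("pics/w3.png",c["im"])
o=ctrl.get_obs();print(o["t"],o["position"],R.from_quat(o["eef_rot"]).as_matrix()[:,0])
E
```

```text
t: 2.28
position: [509.7, -319.1, 8.8]
eef_rot: [0.997, -0.082, 0.0, -0.001]
ft_force: [0.2, 0.6, -0.3]
grip_width: 55.6
2.3333 [ 509.18157704 -319.73711157    8.76198725] [ 9.86504458e-01 -1.63734379e-01  8.74775721e-05]
```

View pics/w3.png

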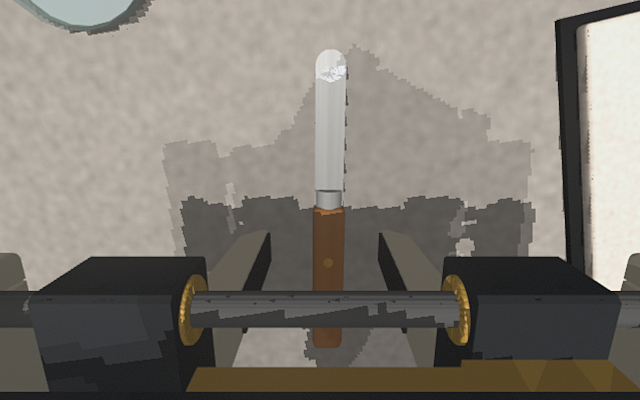

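```bash
python3 - <<'E'
from h import *
c=cap("wrist")
t=un(c,(330.5,49.5),8);f=un(c,(329,208.5),16);
o=ctrl.get_obs();X=R.from_quat(o["eef_rot"]).as_matrix()
for p in(t,f):print(X.T@(p-o["position"]))
E
python3 -m jog '[{"x":0,"y":-2,"z":-3,"wx":0,"wy":0,"wz":0,"fingers":0.6},{"x":0,"y":0,"z":-2.5,"wx":0,"wy":0,"wz":0,"fingers":0.6},{"x":0,"y":0,"z":0,"wx":0,"wy":0,"wz":0,"fingers":0.6}]'
```

```text
[94.43814194  2.66907246  0.79872201]
[21.79596846  2.18422658 -7.20380851]
t: 2.63
position: [508.2, -323.0, 2.5]
eef_rot: [0.997, -0.083, -0.001, -0.0]
ft_force: [1.0, -0.5, -0.0]
grip_width: 56.4
```

```bash
python3 -m jog '[{"x":0,"y":0,"z":0,"wx":0,"wy":0,"wz":0,"fingers":0},{"x":0,"y":0,"z":0,"wx":0,"wy":0,"wz":0,"fingers":0},{"x":0,"y":0,"z":0,"wx":0,"wy":0,"wz":0,"fingers":0},{"x":0,"y":0,"z":0,"wx":0,"wy":0,"wz":0,"fingers":0},{"x":0,"y":0,"z":0,"wx":0,"wy":0,"wz":0,"fingers":0},{"x":0,"y":0,"z":0,"wx":0,"wy":0,"wz":0,"fingers":0},{"x":0,"y":0,"z":0,"wx":0,"wy":0,"wz":0,"fingers":0}]' 55
python3 -m jog '[{"x":0,"y":0,"z":10,"wx":0,"wy":0,"wz":0,"fingers":0},{"x":0,"y":0,"z":20,"wx":0,"wy":0,"wz":0,"fingers":0},{"x":0,"y":0,"z":20,"wx":0,"wy":0,"wz":0,"fingers":0},{"x":0,"y":0,"z":20,"wx":0,"wy":0,"wz":0,"fingers":0},{"x":0,"y":0,"z":10,"wx":0,"wy":0,"wz":0,"fingers":0},{"x":0,"y":0,"z":0,"wx":0,"wy":0,"wz":0,"fingers":0}]'
python3 - <<'E'
from h import *
c=cap("wrist");cv2.imwrite("pics/w4.png",c["im"])
o=ctrl.get_obs();print(o["t"],o["position"],R.from_quat(o["eef_rot"]).as_matrix()[:,0])
E
```

```text
t: 3.22
position: [508.8, -322.7, 3.2]
eef_rot: [0.997, -0.083, 0.0, -0.0]
ft_force: [-0.6, -0.6, 1.5]
grip_width: 15.3
t: 3.72
position: [510.4, -323.9, 86.2]
eef_rot: [0.997, -0.083, 0.003, 0.001]
ft_force: [0.1, -0.5, -0.1]
grip_width: 15.3
3.7667 [ 509.37835091 -323.17653776   84.45069725] [ 0.98622506 -0.16538962  0.00253012]
```

View pics/w4.png

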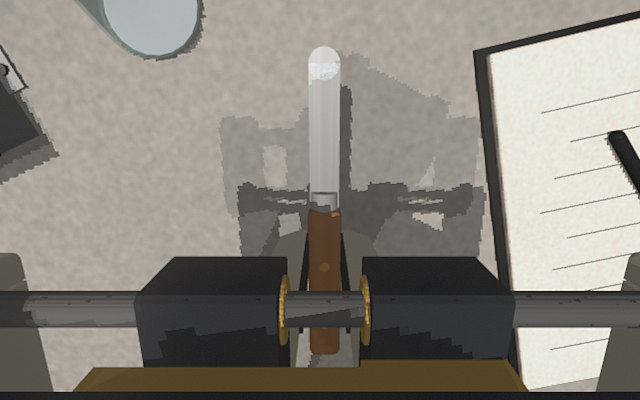

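```bash
python3 -m jog '[{"x":0,"y":5,"z":20,"wx":0,"wy":0,"wz":0.04,"fingers":0},{"x":3,"y":15,"z":25,"wx":0,"wy":0,"wz":0.05,"fingers":0},{"x":5,"y":25,"z":25,"wx":0,"wy":0,"wz":0.05,"fingers":0},{"x":8,"y":28,"z":20,"wx":0,"wy":0,"wz":0.05,"fingers":0},{"x":10,"y":28,"z":15,"wx":0,"wy":0,"wz":0.05,"fingers":0},{"x":10,"y":28,"z":10,"wx":0,"wy":0,"wz":0.05,"fingers":0},{"x":5,"y":26,"z":0,"wx":0,"wy":0,"wz":0.05,"fingers":0},{"x":5,"y":18,"z":0,"wx":0,"wy":0,"wz":0.05,"fingers":0},{"x":0,"y":0,"z":0,"wx":0,"wy":0,"wz":0.04,"fingers":0},{"x":0,"y":0,"z":0,"wx":0,"wy":0,"wz":0,"fingers":0},{"x":0,"y":0,"z":0,"wx":0,"wy":0,"wz":0,"fingers":0}]'
python3 - <<'E'
from h import *
o=ctrl.get_obs();print(o["t"],o["position"],R.from_quat(o["eef_rot"]).as_matrix()[:,0])
c=cap("wrist");cv2.imwrite("pics/w5.png",c["im"])
np.savez("w5.npz",**{k:c[k] for k in("mtx","rvec","tvec","Rc","o")})
E
```

```text
t: 4.68
position: [553.8, -150.6, 196.9]
eef_rot: [0.991, 0.131, -0.001, -0.0]
ft_force: [-0.3, -0.7, -0.8]
grip_width: 15.7
4.6833 [ 553.78150363 -150.55415302  196.86115682] [ 0.96580825  0.25924121 -0.00290287]
```

View pics/w5.png

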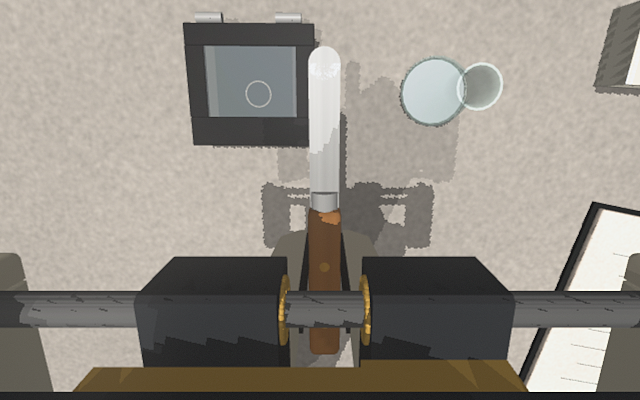

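Run:
```python
import cv2
im=cv2.imread("pics/w5.png")
cv2.imwrite("pics/w5c.png",cv2.resize(im[5:165,165:365],None,fx=4,fy=3.7,interpolation=cv2.INTER_CUBIC))
```

```text
(no output)
```

View pics/w5c.png

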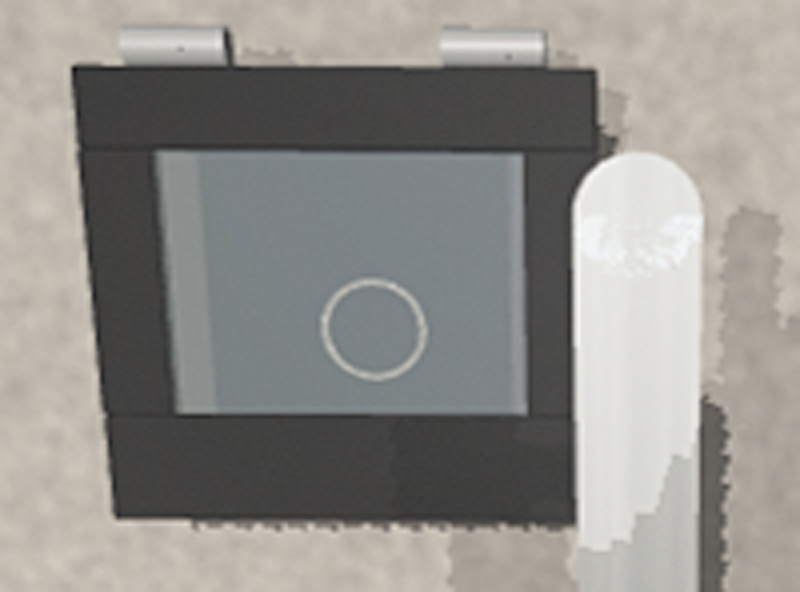

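```bash
python3 - <<'E'
from h import *
c=dict(np.load("w5.npz"))
BL,BR,FL,FR=[un(c,p,43) for p in[(183.25,22.8),(314,23.6),(194,145),(308.75,146)]]
ring=un(c,(258.5,93.9),27)
tip=None
print(BL,BR,FL,FR,ring,np.linalg.norm(BL-BR),np.linalg.norm(BL-FL))
a=BL-BR;print(np.arctan2(-a[0],a[1]));b=BL-FL;print(np.arctan2(b[1],b[0])); f=FL-FR;print(np.arctan2(-f[0],f[1]),np.linalg.norm(f))
# spatula tip in tool frame: ray at tool x=94.5
o=c["o"]
E
python3 - <<'E'
from h import *
c=cap("wrist")
T=c["T_tool_cam"]
d=T[:3,:3]@np.linalg.inv(c["mtx"])@np.array([324,46,1.]);s=(94.5-T[0,3])/d[0];print(T[:3,3]+s*d)
for z in(-10,-5,0):
    s=(z-T[2,3])/d[2];print(T[:3,3]+s*d)
d=T[:3,:3]@np.linalg.inv(c["mtx"])@np.array([326,209,1.])
for z in(-18,-13,-8):
    s=(z-T[2,3])/d[2];print(T[:3,3]+s*d)
t=cap("top");crop(t,300,130,460,270,5,"t5")
E
```

```text
[6.54791659e+02 5.01629882e-01 4.30000000e+01] [ 682.9193645 -106.901071    43.       ] [554.70144524 -25.21171385  43.        ] [ 581.37904977 -128.25345725   43.        ] [614.30346209 -70.48363502  27.        ] 111.02480786641091 103.34034536600593
0.25613767228381296
0.25146373598787675
0.25333831809782703 106.43916320938246
[ 9.45000000e+01 -8.17983742e-03 -6.89678031e+00]
[ 9.40288474e+01 -5.90564388e-03 -1.00000000e+01]
[ 9.47879825e+01 -9.56989226e-03 -5.00000000e+00]
[ 9.55471176e+01 -1.32341406e-02  0.00000000e+00]
[ 24.61665993   0.87508497 -18.        ]
[ 23.07784478   0.90090858 -13.        ]
[21.53902964  0.92673219 -8.        ]
```

View pics/t5.png

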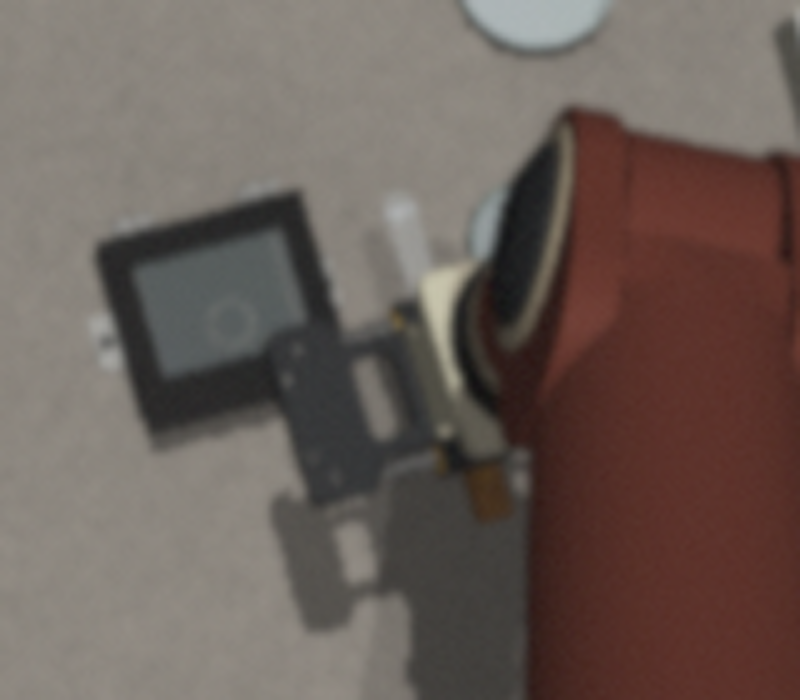

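```bash
python3 -m jog '[{"x":-10,"y":3,"z":0,"wx":0,"wy":0,"wz":-0.008,"fingers":0},{"x":-22,"y":8,"z":-10,"wx":0,"wy":0,"wz":0,"fingers":0},{"x":-25,"y":10,"z":-20,"wx":0,"wy":0,"wz":0,"fingers":0},{"x":-25,"y":10,"z":-25,"wx":0,"wy":0,"wz":0,"fingers":0},{"x":-19,"y":10,"z":-30,"wx":0,"wy":0,"wz":0,"fingers":0},{"x":0,"y":0,"z":-30,"wx":0,"wy":0,"wz":0,"fingers":0},{"x":0,"y":0,"z":-30,"wx":0,"wy":0,"wz":0,"fingers":0},{"x":0,"y":0,"z":-17,"wx":0,"wy":0,"wz":0,"fingers":0},{"x":0,"y":0,"z":0,"wx":0,"wy":0,"wz":0,"fingers":0},{"x":0,"y":0,"z":0,"wx":0,"wy":0,"wz":0,"fingers":0},{"x":0,"y":0,"z":0,"wx":0,"wy":0,"wz":0,"fingers":0}]'
python3 - <<'E'
from h import *
o=ctrl.get_obs();print(o["t"],o["position"],R.from_quat(o["eef_rot"]).as_matrix())
c=cap("wrist");cv2.imwrite("pics/w6.png",c["im"])
s=cap("scene");crop(s,230,180,340,270,7,"s6")
X=R.from_quat(o["eef_rot"]).as_matrix()
tip=o["position"]+X@np.array([94.7,0,-5]);print("tip",tip)
u=np.array([np.cos(.254),np.sin(.254)]);print("rel lip",(tip[:2]-[568.5,-79.4])@u,(tip[:2]-[568.5,-79.4])@[-u[1],u[0]])
E
```

```text
t: 5.75
position: [454.7, -109.5, 37.0]
eef_rot: [0.992, 0.127, 0.001, 0.0]
ft_force: [-0.3, 1.1, 0.0]
grip_width: 15.3
5.75 [ 454.65152053 -109.50931814   37.01971172] [[ 9.67749214e-01  2.51908842e-01  1.84230853e-03]
 [ 2.51910318e-01 -9.67750388e-01 -6.15150763e-04]
 [ 1.62793288e-03  1.05940820e-03 -9.99998114e-01]]
tip [546.28815956 -85.65033524  42.17386753]
rel lip -23.069744166427274 -0.4684552033645211
```

View pics/w6.png

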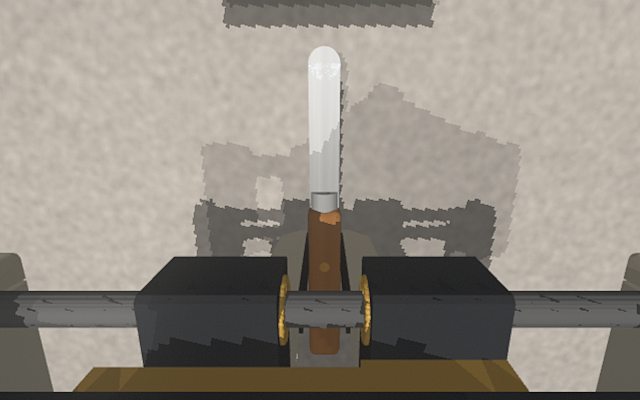

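View pics/s6.png

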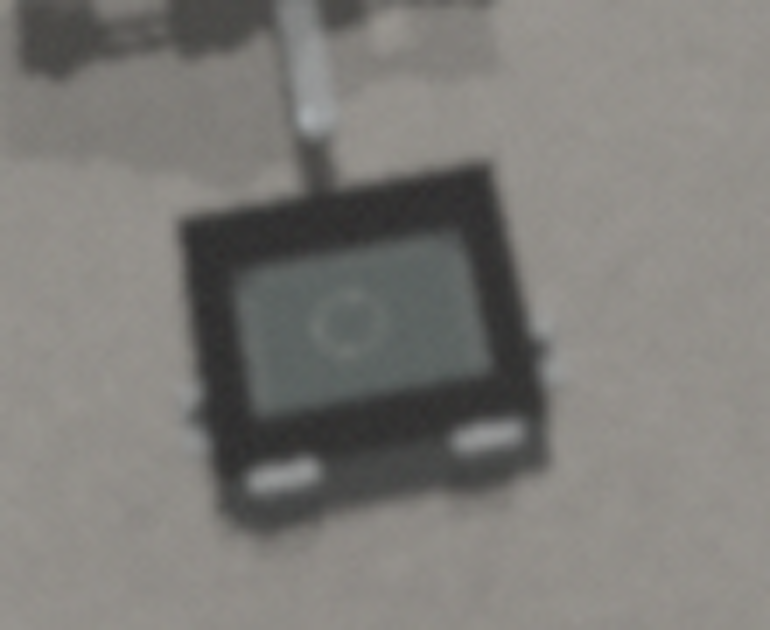

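```bash
python3 -m jog '[{"x":0,"y":0,"z":-12,"wx":0,"wy":0,"wz":0,"fingers":0},{"x":0,"y":0,"z":0,"wx":0,"wy":0,"wz":0,"fingers":0},{"x":0,"y":0,"z":0,"wx":0,"wy":0,"wz":0,"fingers":0}]'
python3 - <<'E'
from h import *
P=[]
for i in range(3):
    o=ctrl.get_obs();c=cap("wrist");P.append(o["position"])
cv2.imwrite("pics/w7.png",c["im"])
print(np.array(P).round(1))
X=R.from_quat(o["eef_rot"]).as_matrix();p=np.mean(P,0)
tip=p+X@np.array([94.7,0,-5]);print("tip",tip)
u=np.array([np.cos(.254),np.sin(.254)]);print("rel lip",(tip[:2]-[568.5,-79.4])@u,(tip[:2]-[568.5,-79.4])@[-u[1],u[0]])
print(pr(c,[[568.5,-79.4,37],[568.5,-79.4,43],tip]))
cv2.imwrite("pics/w7c.png",cv2.resize(c["im"][0:120,200:450],None,fx=3,fy=4))
E
```

```text
t: 6.1
position: [454.0, -108.9, 24.8]
eef_rot: [0.992, 0.127, 0.0, 0.0]
ft_force: [0.3, 0.1, -0.3]
grip_width: 15.5
[[ 454.  -108.9   24.8]
 [ 454.1 -108.9   24.9]
 [ 454.3 -108.9   25. ]]
tip [545.74936878 -84.92805292  30.03906788]
rel lip -23.409754498546548 0.366038790008402
[[324.95186504 -19.65756134]
 [324.99032033 -25.15759604]
 [323.96109221  46.5461947 ]]
```

View pics/w7c.png

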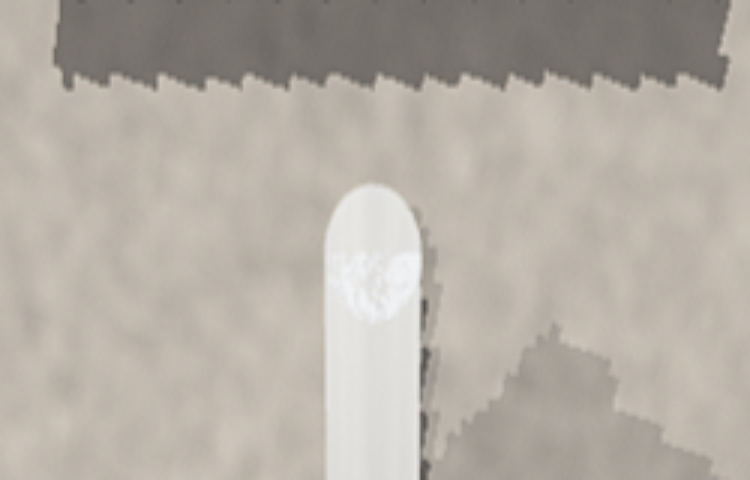

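```bash
python3 -m jog '[{"x":8,"y":2,"z":0,"wx":0,"wy":0,"wz":0,"fingers":0},{"x":8,"y":2,"z":0,"wx":0,"wy":0,"wz":0,"fingers":0},{"x":0,"y":0,"z":0,"wx":0,"wy":0,"wz":0,"fingers":0},{"x":0,"y":0,"z":0,"wx":0,"wy":0,"wz":0,"fingers":0}]'
python3 - <<'E'
from h import *
P=[]
for i in range(2):
    o=ctrl.get_obs();c=cap("wrist");P.append(o["position"])
print(np.array(P).round(1))
X=R.from_quat(o["eef_rot"]).as_matrix();p=np.mean(P,0)
tip=p+X@np.array([94.7,0,-5]);print("tip",tip)
u=np.array([np.cos(.254),np.sin(.254)]);print("rel lip",(tip[:2]-[568.5,-79.4])@u,(tip[:2]-[568.5,-79.4])@[-u[1],u[0]])
print(pr(c,[[568.5,-79.4,37],[568.5,-79.4,43],tip]))
cv2.imwrite("pics/w8c.png",cv2.resize(c["im"][0:120,200:450],None,fx=3,fy=4))
E
```

```text
t: 6.58
position: [470.9, -104.4, 24.3]
eef_rot: [0.992, 0.128, 0.001, 0.0]
ft_force: [0.2, -0.0, -1.7]
grip_width: 15.4
[[ 470.9 -104.4   24.3]
 [ 470.1 -104.5   24.2]]
tip [562.0793331  -80.44673304  29.23396199]
rel lip -6.477680758833555 0.6002212280679187
[[325.54579219  24.85020808]
 [325.59912152  21.42505057]
 [324.05669452  45.1464944 ]]
```

View pics/w8c.png

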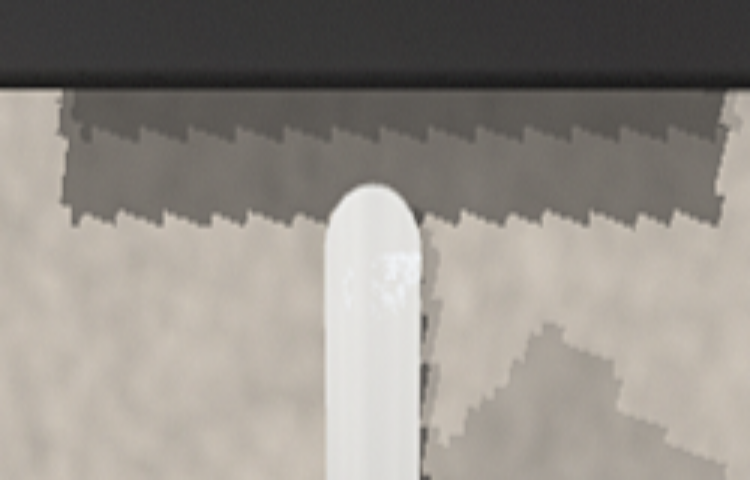

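```bash
python3 -m jog '[{"x":7.5,"y":1.9,"z":0,"wx":0,"wy":0,"wz":0,"fingers":0},{"x":7,"y":1.9,"z":0,"wx":0,"wy":0,"wz":0,"fingers":0},{"x":0,"y":0,"z":0,"wx":0,"wy":0,"wz":0,"fingers":0},{"x":0,"y":0,"z":0,"wx":0,"wy":0,"wz":0,"fingers":0}]'
python3 - <<'E'
from h import *
th=np.r_[0:1.62:0.09]
r=np.interp(th,[0,1],[96.5,91])
a=-r*np.cos(th)-4*np.sin(th);z=r*np.sin(th)-4*np.cos(th)
d=np.diff(a);dz=np.diff(z)
for t,i,j in zip(th[1:],d,dz):print(round(t,2),"x",round(i*.968,1),"y",round(i*.251,1),"z",round(j,1))
s=cap("scene");crop(s,230,180,340,270,7,"s9")
c=cap("wrist");cv2.imwrite("pics/w9c.png",cv2.resize(c["im"][0:120,200:450],None,fx=3,fy=4))
E
```

```text
t: 7.02
position: [485.0, -100.7, 24.1]
eef_rot: [0.992, 0.128, 0.0, -0.0]
ft_force: [0.0, -0.1, -0.4]
grip_width: 15.2
0.09 x 0.5 y 0.1 z 8.6
0.18 x 1.3 y 0.3 z 8.5
0.27 x 2.0 y 0.5 z 8.3
0.36 x 2.7 y 0.7 z 8.1
0.45 x 3.4 y 0.9 z 7.7
0.54 x 4.0 y 1.0 z 7.4
0.63 x 4.6 y 1.2 z 6.9
0.72 x 5.2 y 1.3 z 6.4
0.81 x 5.7 y 1.5 z 5.9
0.9 x 6.1 y 1.6 z 5.3
0.99 x 6.5 y 1.7 z 4.7
1.08 x 6.7 y 1.7 z 4.4
1.17 x 7.0 y 1.8 z 3.9
1.26 x 7.3 y 1.9 z 3.2
1.35 x 7.6 y 2.0 z 2.5
1.44 x 7.7 y 2.0 z 1.8
1.53 x 7.9 y 2.0 z 1.1
1.62 x 7.9 y 2.1 z 0.3
```

View pics/w9c.png

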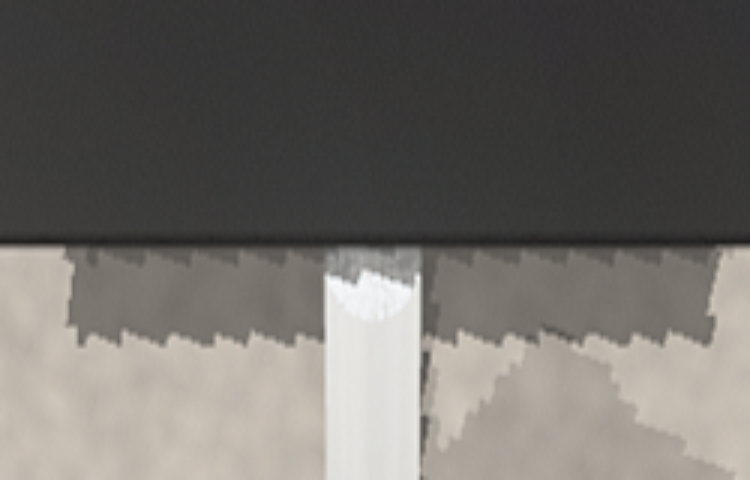

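View pics/s9.png

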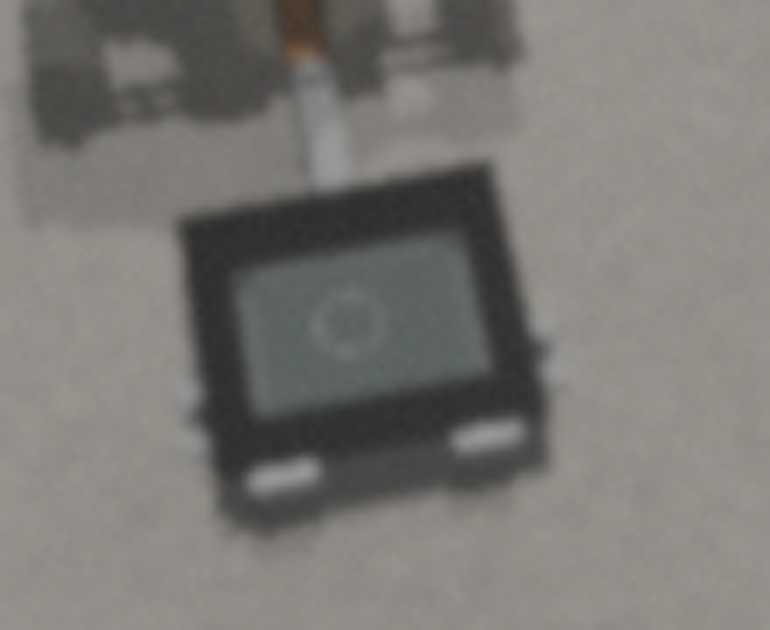

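```bash
python3 -m jog '[{"x":0,"y":0,"z":6.5,"wx":0,"wy":0,"wz":0,"fingers":0},{"x":0.5,"y":0.1,"z":8.6,"wx":0,"wy":0,"wz":0,"fingers":0},{"x":1.3,"y":0.3,"z":8.5,"wx":0,"wy":0,"wz":0,"fingers":0},{"x":2,"y":0.5,"z":8.3,"wx":0,"wy":0,"wz":0,"fingers":0},{"x":2.7,"y":0.7,"z":8.1,"wx":0,"wy":0,"wz":0,"fingers":0},{"x":0,"y":0,"z":0,"wx":0,"wy":0,"wz":0,"fingers":0}]'
python3 - <<'E'
from h import *
s=cap("scene");crop(s,230,180,340,270,7,"s10")
c=cap("wrist");cv2.imwrite("pics/w10.png",c["im"])
E
```

```text
t: 7.62
position: [492.5, -99.4, 66.2]
eef_rot: [0.992, 0.128, 0.002, 0.0]
ft_force: [-0.2, 0.2, -1.0]
grip_width: 15.3
```

View pics/w10.png

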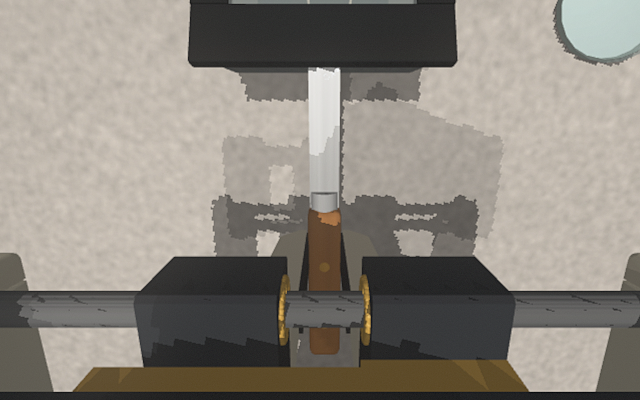

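View pics/s10.png

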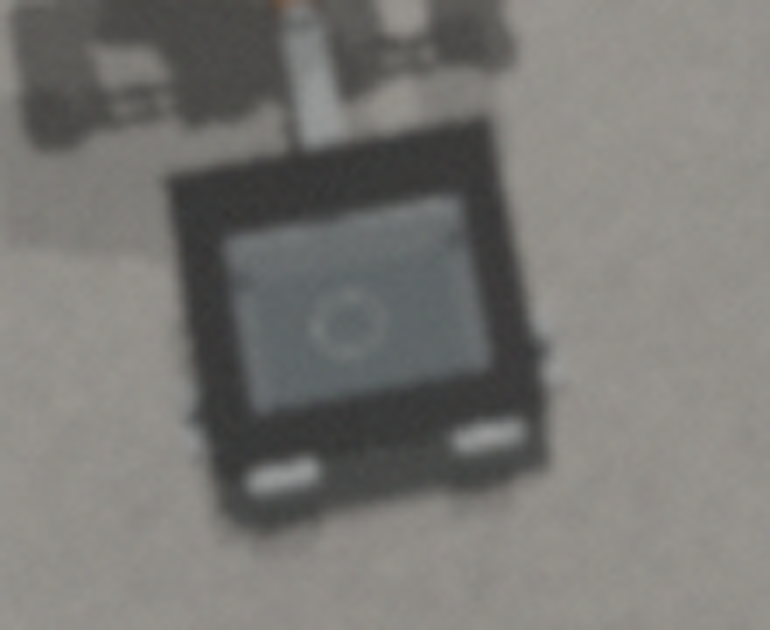

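```bash
python3 -m jog '[{"x":3.4,"y":0.9,"z":7.7,"wx":0,"wy":0,"wz":0,"fingers":0},{"x":4,"y":1,"z":7.4,"wx":0,"wy":0,"wz":0,"fingers":0},{"x":4.6,"y":1.2,"z":6.9,"wx":0,"wy":0,"wz":0,"fingers":0},{"x":5.2,"y":1.3,"z":6.4,"wx":0,"wy":0,"wz":0,"fingers":0},{"x":5.7,"y":1.5,"z":5.9,"wx":0,"wy":0,"wz":0,"fingers":0},{"x":6.1,"y":1.6,"z":5.3,"wx":0,"wy":0,"wz":0,"fingers":0},{"x":0,"y":0,"z":0,"wx":0,"wy":0,"wz":0,"fingers":0}]'
python3 - <<'E'
from h import *
s=cap("scene");crop(s,230,180,340,270,7,"s11")
c=cap("wrist");cv2.imwrite("pics/w11.png",c["im"])
o=ctrl.get_obs()
X=R.from_quat(o["eef_rot"]).as_matrix();p=o["position"]
tip=p+X@np.array([94.7,0,-5])
u=np.array([np.cos(.254),np.sin(.254)]);print("tip rel hinge",(tip[:2]-[670,-53.1])@u,(tip[:2]-[670,-53.1])@[-u[1],u[0]],tip[2]-40)
E
```

```text
t: 8.3
position: [522.8, -91.2, 105.2]
eef_rot: [0.992, 0.128, 0.003, 0.0]
ft_force: [0.1, 0.4, -0.0]
grip_width: 15.6
tip rel hinge -58.82352738647473 0.406540090395999 69.59502892388112
```

View pics/w11.png

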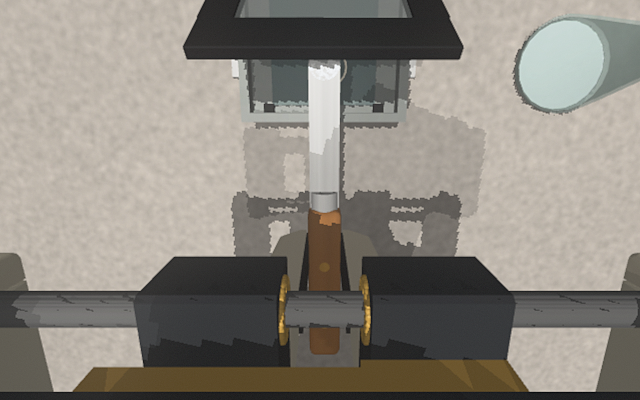

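View pics/s11.png

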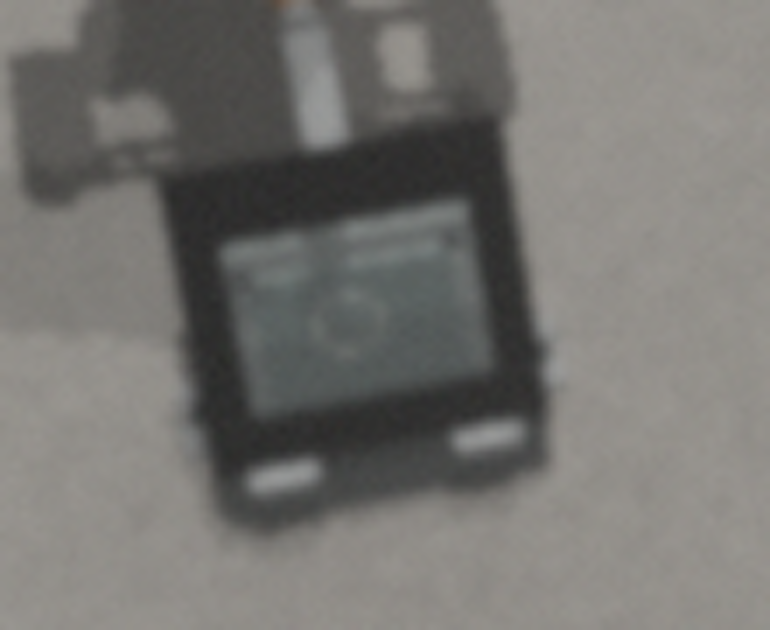

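```bash
python3 -m jog '[{"x":6.5,"y":1.7,"z":4.7,"wx":0,"wy":0,"wz":0,"fingers":0},{"x":6.7,"y":1.7,"z":4.2,"wx":0,"wy":0,"wz":0,"fingers":0},{"x":7,"y":1.8,"z":3.5,"wx":0,"wy":0,"wz":0,"fingers":0},{"x":7.3,"y":1.9,"z":3,"wx":0,"wy":0,"wz":0,"fingers":0},{"x":7.6,"y":2,"z":2,"wx":0,"wy":0,"wz":0,"fingers":0},{"x":7.7,"y":2,"z":1.5,"wx":0,"wy":0,"wz":0,"fingers":0},{"x":0,"y":0,"z":0,"wx":0,"wy":0,"wz":0,"fingers":0},{"x":0,"y":0,"z":0,"wx":0,"wy":0,"wz":0,"fingers":0}]'
python3 - <<'E'
from h import *
s=cap("scene");crop(s,230,150,340,270,5,"s12")
c=cap("wrist");cv2.imwrite("pics/w12.png",c["im"])
o=ctrl.get_obs()
X=R.from_quat(o["eef_rot"]).as_matrix();p=o["position"]
tip=p+X@np.array([94.7,0,-5])
u=np.array([np.cos(.254),np.sin(.254)]);print("tip rel hinge",(tip[:2]-[670,-53.1])@u,(tip[:2]-[670,-53.1])@[-u[1],u[0]],tip[2]-40)
E
```

```text
t: 9.07
position: [563.8, -80.3, 122.7]
eef_rot: [0.992, 0.128, 0.001, -0.0]
ft_force: [-0.0, -0.5, -0.4]
grip_width: 15.3
tip rel hinge -16.078258933833723 0.42807194966517786 87.55244609060604
```

View pics/w12.png

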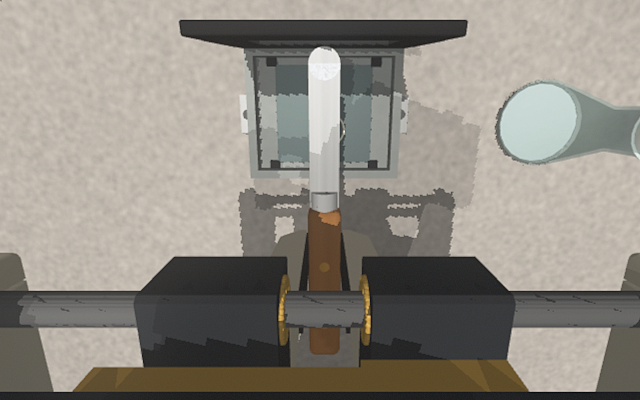

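View pics/s12.png

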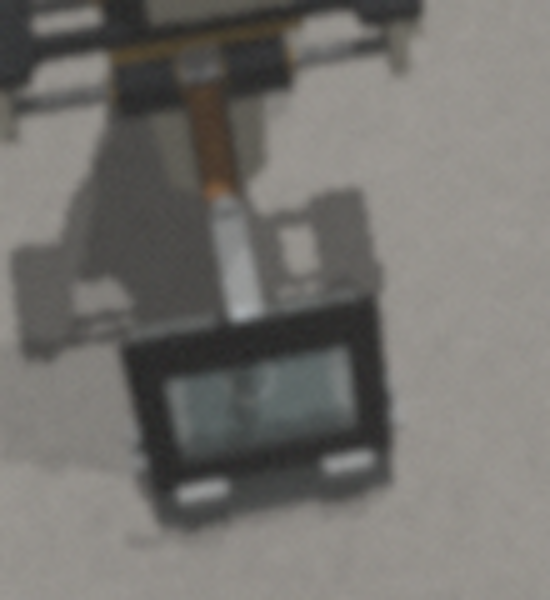

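```bash
python3 -m jog '[{"x":7,"y":1.8,"z":0.5,"wx":0,"wy":0,"wz":0,"fingers":0},{"x":7,"y":1.8,"z":0,"wx":0,"wy":0,"wz":0,"fingers":0},{"x":0,"y":0,"z":0,"wx":0,"wy":0,"wz":0,"fingers":0},{"x":0,"y":0,"z":0,"wx":0,"wy":0,"wz":0,"fingers":0},{"x":0,"y":0,"z":0,"wx":0,"wy":0,"wz":0,"fingers":0}]'
python3 - <<'E'
from h import *
c=cap("wrist");cv2.imwrite("pics/w13.png",c["im"])
o=ctrl.get_obs()
X=R.from_quat(o["eef_rot"]).as_matrix();p=o["position"]
tip=p+X@np.array([94.7,0,-5])
u=np.array([np.cos(.254),np.sin(.254)]);v=np.array([-u[1],u[0]]);h=np.array([670,-53.1]);print("tip rel hinge",(tip[:2]-h)@u,tip[2]-40)
# predict cover lip/underside corners for thetas
for th in(1.5,1.55,1.6,1.65):
    P=[]
    for rr,n in((104,3),(104,-3)):
        a=-rr*np.cos(th)-n*np.sin(th);z=40+rr*np.sin(th)-n*np.cos(th)
        for s in(56,-56):P.append([*(h+a*u+s*v),z])
    print(th,pr(c,P).round(1).tolist())
E
```

```text
t: 9.58
position: [576.8, -77.0, 123.1]
eef_rot: [0.992, 0.128, 0.0, -0.0]
ft_force: [-0.6, 0.0, -0.4]
grip_width: 15.9
tip rel hinge -1.6688848992094358 88.15596098519691
1.5 [[184.7, 63.6], [465.6, 64.2], [182.7, 47.3], [467.7, 47.8]]
1.55 [[183.0, 49.5], [467.4, 50.0], [181.3, 32.8], [469.2, 33.4]]
1.6 [[181.5, 35.1], [469.0, 35.6], [180.0, 18.3], [470.5, 18.8]]
1.65 [[180.2, 20.5], [470.4, 21.0], [179.0, 3.6], [471.6, 4.2]]
```

View pics/w13.png

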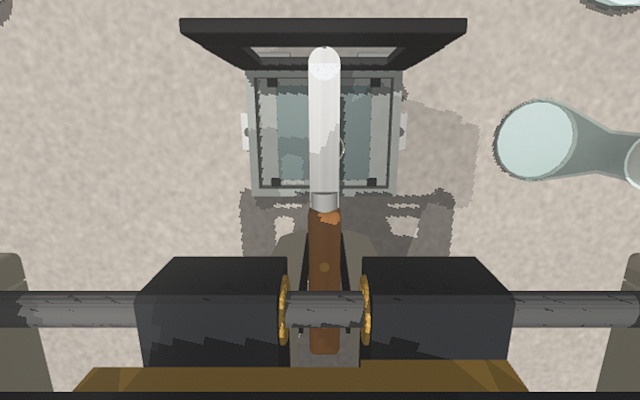

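```bash
python3 -m jog '[{"x":-10,"y":-2.5,"z":0,"wx":0,"wy":0,"wz":0,"fingers":0},{"x":-25,"y":-6.5,"z":0,"wx":0,"wy":0,"wz":0,"fingers":0},{"x":-30,"y":-8,"z":0,"wx":0,"wy":0,"wz":0,"fingers":0},{"x":-30,"y":-16,"z":0,"wx":0,"wy":0,"wz":0,"fingers":0},{"x":-12,"y":-30,"z":-5,"wx":0,"wy":0,"wz":0,"fingers":0},{"x":0,"y":-30,"z":-10,"wx":0,"wy":0,"wz":0,"fingers":0},{"x":0,"y":-30,"z":-20,"wx":0,"wy":0,"wz":0,"fingers":0},{"x":0,"y":-25,"z":-25,"wx":0,"wy":0,"wz":0,"fingers":0},{"x":0,"y":-5,"z":-25,"wx":0,"wy":0,"wz":0,"fingers":0},{"x":0,"y":0,"z":-15,"wx":0,"wy":0,"wz":0,"fingers":0},{"x":0,"y":0,"z":0,"wx":0,"wy":0,"wz":0,"fingers":0},{"x":0,"y":0,"z":0,"wx":0,"wy":0,"wz":0,"fingers":0}]'
python3 - <<'E'
from h import *
c=cap("wrist");cv2.imwrite("pics/w14.png",c["im"])
o=ctrl.get_obs();print(o["position"],o["joint_positions"])
t=cap("top");crop(t,300,130,460,270,5,"t14")
E
```

```text
t: 10.63
position: [469.2, -229.9, 22.8]
eef_rot: [0.992, 0.128, -0.001, -0.001]
ft_force: [0.0, 0.6, -0.6]
grip_width: 15.5
[ 470.15347082 -229.88939473   23.72112128] [ 0.41676067  0.70358801 -0.00528849  1.97358956  0.00663937  0.4635927
 -0.90749943]
```

View pics/w14.png

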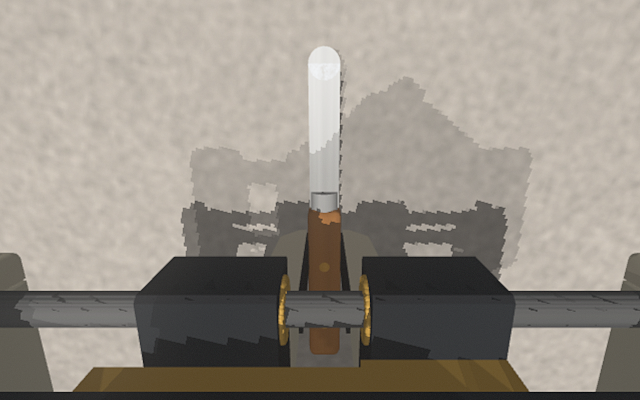

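View pics/t14.png

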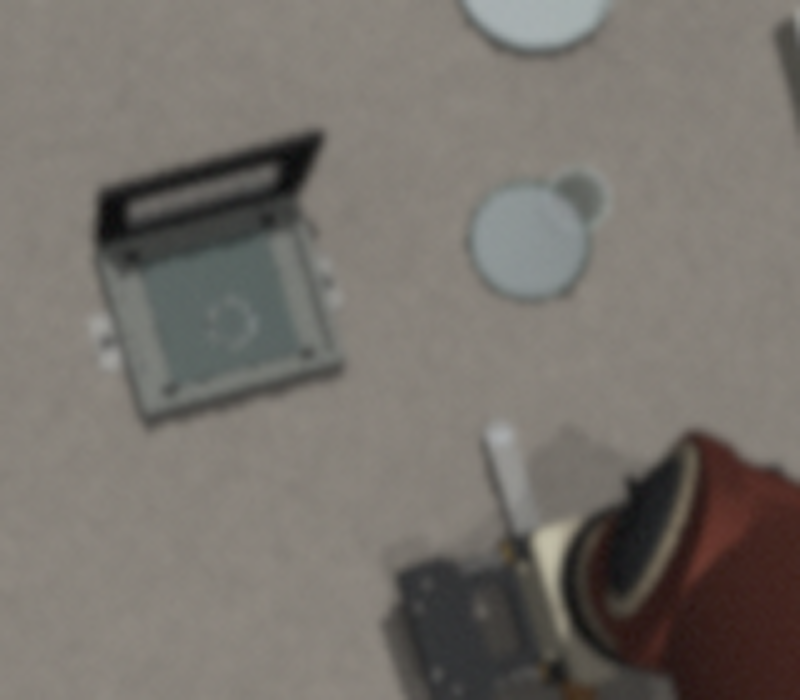

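```bash
python3 -m jog '[{"x":0,"y":0,"z":-10,"wx":0,"wy":0,"wz":0,"fingers":0},{"x":0,"y":0,"z":-7,"wx":0,"wy":0,"wz":0,"fingers":0},{"x":0,"y":0,"z":-2,"wx":0,"wy":0,"wz":0,"fingers":0},{"x":0,"y":0,"z":-1,"wx":0,"wy":0,"wz":0,"fingers":0},{"x":0,"y":0,"z":0,"wx":0,"wy":0,"wz":0,"fingers":0},{"x":0,"y":0,"z":0,"wx":0,"wy":0,"wz":0,"fingers":0}]'
```

```text
t: 11.23
position: [469.7, -230.1, 3.2]
eef_rot: [0.992, 0.128, 0.0, 0.0]
ft_force: [0.1, 0.6, -0.4]
grip_width: 15.5
```

```bash
python3 -m jog '[{"x":0,"y":0,"z":0,"wx":0,"wy":0,"wz":0,"fingers":0.35},{"x":0,"y":0,"z":0,"wx":0,"wy":0,"wz":0,"fingers":0.35},{"x":0,"y":0,"z":0,"wx":0,"wy":0,"wz":0,"fingers":0.35},{"x":0,"y":0,"z":8,"wx":0,"wy":0,"wz":0,"fingers":0.35},{"x":0,"y":0,"z":25,"wx":0,"wy":0,"wz":0,"fingers":0.5},{"x":0,"y":0,"z":35,"wx":0,"wy":0,"wz":0,"fingers":0.8},{"x":0,"y":0,"z":38,"wx":0,"wy":0,"wz":0,"fingers":1},{"x":0,"y":15,"z":36,"wx":0,"wy":0,"wz":0,"fingers":1},{"x":0,"y":25,"z":30,"wx":0,"wy":0,"wz":0,"fingers":1},{"x":0,"y":32,"z":25,"wx":0,"wy":0,"wz":0,"fingers":1},{"x":0,"y":38,"z":15,"wx":0,"wy":0,"wz":0,"fingers":1},{"x":0,"y":38,"z":10,"wx":0,"wy":0,"wz":0,"fingers":1}]'
python3 - <<'E'
from h import *
c=cap("top");cv2.imwrite("pics/t15.png",c["im"])
E
python3 -m jog '[{"x":-4,"y":38,"z":10,"wx":0,"wy":0,"wz":-0.01,"fingers":1},{"x":-4,"y":38,"z":10,"wx":0,"wy":0,"wz":-0.01,"fingers":1},{"x":-4,"y":38,"z":5,"wx":0,"wy":0,"wz":-0.01,"fingers":1},{"x":-4,"y":38,"z":0,"wx":0,"wy":0,"wz":-0.01,"fingers":1},{"x":-4,"y":38,"z":0,"wx":0,"wy":0,"wz":-0.01,"fingers":1},{"x":-4,"y":38,"z":0,"wx":0,"wy":0,"wz":-0.01,"fingers":1},{"x":-4,"y":38,"z":0,"wx":0,"wy":0,"wz":-0.01,"fingers":1},{"x":-4,"y":38,"z":0,"wx":0,"wy":0,"wz":-0.01,"fingers":1},{"x":-4,"y":38,"z":0,"wx":0,"wy":0,"wz":-0.01,"fingers":1},{"x":-4,"y":30,"z":0,"wx":0,"wy":0,"wz":-0.01,"fingers":1},{"x":0,"y":15,"z":0,"wx":0,"wy":0,"wz":0,"fingers":1},{"x":0,"y":0,"z":0,"wx":0,"wy":0,"wz":0,"fingers":1}]'
python3 - <<'E'
from h import *
o=ctrl.get_obs();print(o["t"],o["position"],R.from_quat(o["eef_rot"]).as_matrix()[:,0],o["joint_positions"])
c=cap("wrist");cv2.imwrite("pics/w15.png",c["im"])
E
```

```text
t: 12.23
position: [470.2, -81.4, 228.2]
eef_rot: [0.992, 0.127, 0.002, 0.001]
ft_force: [0.1, 0.1, 0.1]
grip_width: 81.3
t: 13.28
position: [428.4, 308.5, 250.2]
eef_rot: [0.997, 0.081, -0.0, -0.001]
ft_force: [0.4, 0.7, 0.9]
grip_width: 92.9
13.2833 [428.37308186 308.51976445 250.20942485] [9.86795620e-01 1.61970381e-01 2.73771943e-05] [-0.57067127  0.39533352 -0.13463116  1.72801159  0.05845747  1.02109074
 -2.13364622]
```

View pics/t15.png

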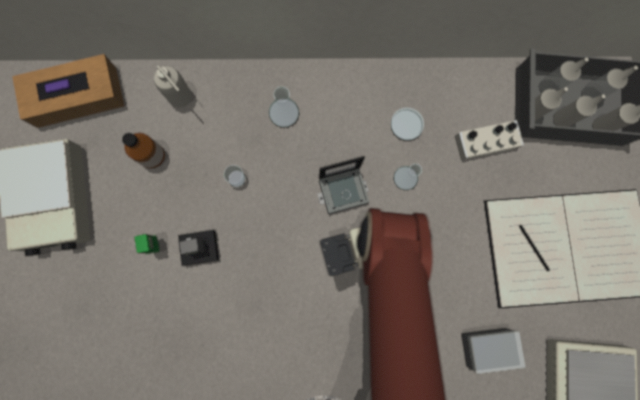

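View pics/w15.png

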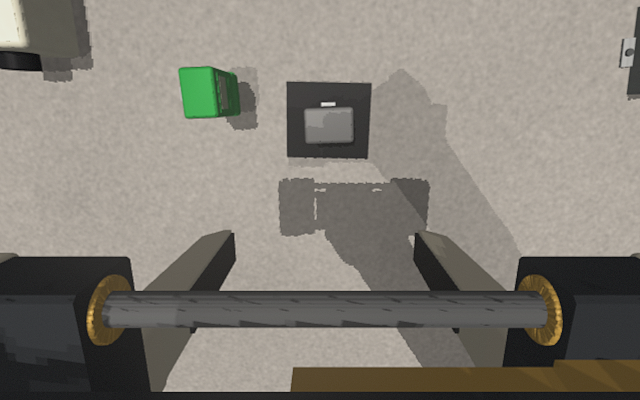

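Run:
```python
import cv2
im=cv2.imread("pics/w15.png")
cv2.imwrite("pics/w15c.png",cv2.resize(im[70:170,270:390],None,fx=6,fy=6,interpolation=cv2.INTER_CUBIC))
```

```text
(no output)
```

View pics/w15c.png

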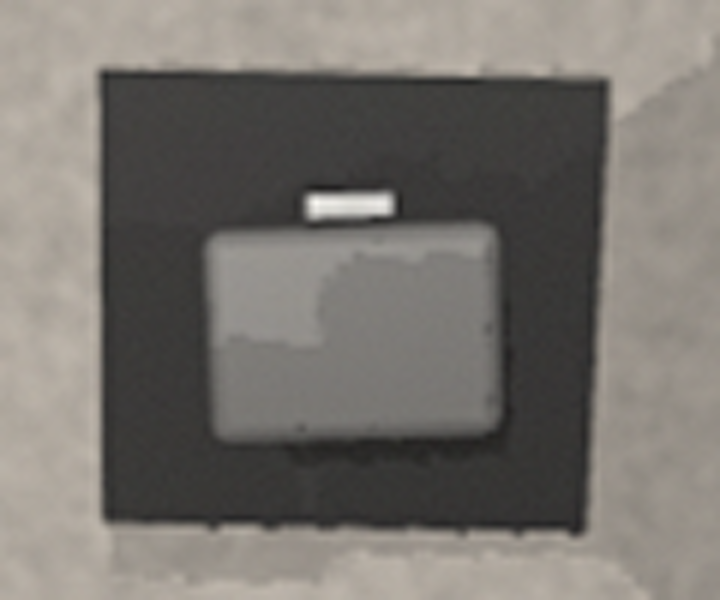

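Run:
```python
from h import *
c=cap("wrist");o=ctrl.get_obs()
q=np.array([(207,231),(498,223),(501,434),(212,441)])/6+[270,70]
P=np.array([un(c,p,121) for p in q]);print(P.round(1),P.mean(0))
a=(P[0]+P[3]-P[1]-P[2]);print("len",np.linalg.norm(a)/2,"yaw",np.arctan2(-a[0],a[1]))
b=(P[0]+P[1]-P[2]-P[3]);print("len",np.linalg.norm(b)/2,"yaw",np.arctan2(b[1],b[0]))
X=R.from_quat(o["eef_rot"]).as_matrix();print(o["position"],np.arctan2(X[1,0],X[0,0]))
t=cap("top");crop(t,120,200,260,290,5,"t16")
s=cap("scene");crop(s,400,140,510,220,7,"s16")
print(pr(t,[*P.mean(0)[:2],121]),pr(s,[*P.mean(0)[:2],121]))
```

```text
[[492.8 331.6 121. ]
 [500.2 291.9 121. ]
 [471.7 286.3 121. ]
 [464.2 326.8 121. ]] [482.20730477 309.17091681 121.        ]
len 40.77079028797784 yaw 0.18344024388397182
len 29.038432786407032 yaw 0.18125319597315895
[430.03362816 303.05487108 250.00464823] 0.15495127535558129
[[189.5356125  246.64477421]] [[438.81966253 161.36965954]]
```

View pics/s16.png

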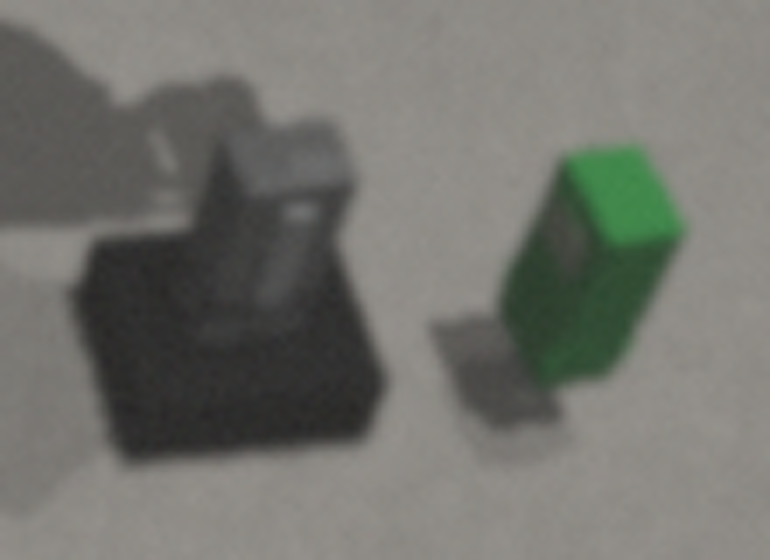

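Run:
```python
from h import *
o=ctrl.get_obs();print(o["position"])
c=cap("wrist");print(ctrl.get_obs()["position"])
np.savez("w16.npz",**{k:c[k] for k in("mtx","rvec","tvec","Rc","o")})
cv2.imwrite("pics/w16c.png",cv2.resize(c["im"][70:170,270:390],None,fx=6,fy=6,interpolation=cv2.INTER_CUBIC))
```

```text
[430.59554249 301.80031354 250.16079976]
[430.58784334 301.95159927 250.24044366]
```

View pics/w16c.png

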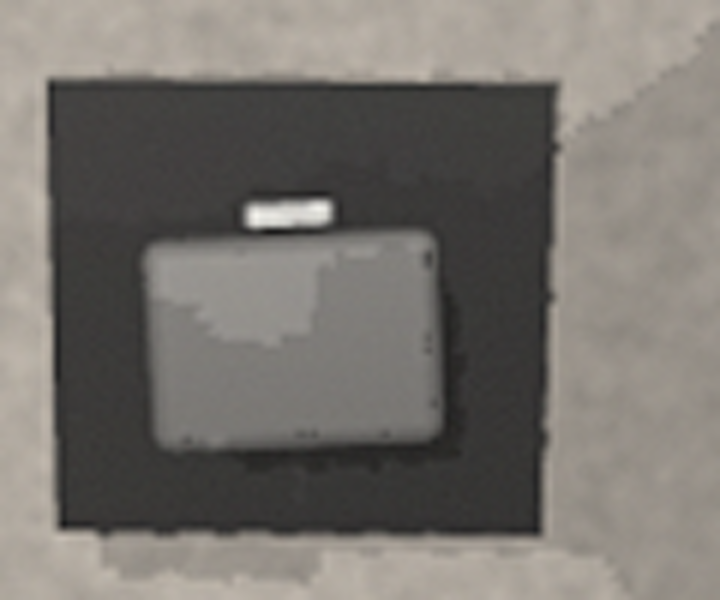

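Run:
```python
from h import *
c=dict(np.load("w16.npz"))
q=np.array([(144,239),(436,230),(442,440),(153,450)])/6+[270,70]
P=np.array([un(c,p,121) for p in q]);m=P.mean(0);print(P.round(1),m)
a=(P[0]+P[3]-P[1]-P[2]);print("len",np.linalg.norm(a)/2,"yaw",np.arctan2(-a[0],a[1]))
b=(P[0]+P[1]-P[2]-P[3]);print("len",np.linalg.norm(b)/2,"yaw",np.arctan2(b[1],b[0]))
S=np.array([un(c,p,36) for p in np.array([(50,80),(557,84),(542,533),(60,530)])/6+[270,70]]);print("stand",S.mean(0));a=(S[0]+S[3]-S[1]-S[2]);print("yaw",np.arctan2(-a[0],a[1]))
o=ctrl.get_obs();X=R.from_quat(o["eef_rot"]).as_matrix();print(o["position"],np.arctan2(X[1,0],X[0,0]))
t=cap("top");print(pr(t,[*m[:2],121]))
```

```text
[[491.9 336.2 121. ]
 [499.2 296.3 121. ]
 [470.8 290.7 121. ]
 [463.1 331.2 121. ]] [481.26142302 313.58555986 121.        ]
len 40.91171395038049 yaw 0.1834152244309429
len 29.112068694455026 yaw 0.18370928031274
stand [481.02892498 313.0785311   36.        ]
yaw 0.1443975004504572
[430.58784334 301.95159927 250.24044366] 0.15152309632838243
[[187.63704666 247.07814164]]
```

View pics/t16.png

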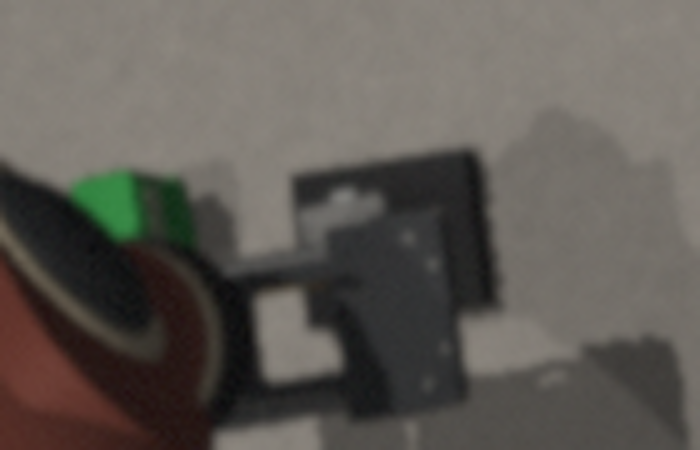

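```bash
python3 -m jog '[{"x":15,"y":3,"z":0,"wx":0,"wy":0,"wz":0.033,"fingers":0.8},{"x":20,"y":5,"z":-15,"wx":0,"wy":0,"wz":0,"fingers":0.8},{"x":15.7,"y":3.7,"z":-25,"wx":0,"wy":0,"wz":0,"fingers":0.8},{"x":0,"y":0,"z":-30,"wx":0,"wy":0,"wz":0,"fingers":0.8},{"x":0,"y":0,"z":-20,"wx":0,"wy":0,"wz":0,"fingers":0.8},{"x":0,"y":0,"z":0,"wx":0,"wy":0,"wz":0,"fingers":0.8},{"x":0,"y":0,"z":0,"wx":0,"wy":0,"wz":0,"fingers":0.8},{"x":0,"y":0,"z":0,"wx":0,"wy":0,"wz":0,"fingers":0.8},{"x":0,"y":0,"z":0,"wx":0,"wy":0,"wz":0,"fingers":0.8}]'
python3 - <<'E'
from h import *
o=ctrl.get_obs();X=R.from_quat(o["eef_rot"]).as_matrix();print(o["position"],np.arctan2(X[1,0],X[0,0]),o["joint_positions"])
c=cap("wrist");cv2.imwrite("pics/w17.png",c["im"])
E
```

```text
t: 14.33
position: [481.4, 317.0, 162.2]
eef_rot: [0.996, 0.094, 0.002, -0.001]
ft_force: [-0.6, 0.1, 0.7]
grip_width: 74.3
[481.4344966  316.95116802 162.20953935] 0.18831593921159998 [-0.5416495   0.56106773 -0.12275015  1.71581054  0.08595479  0.86596011
 -2.08371676]
```

View pics/w17.png

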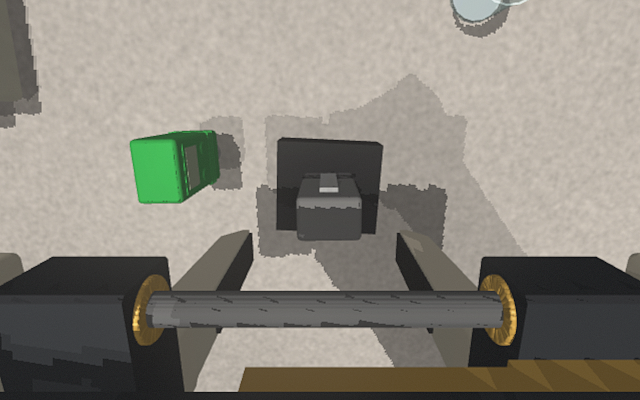

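Run:
```python
from h import *
c=cap("wrist");o=ctrl.get_obs();print(o["position"])
P=np.array([un(c,p,121) for p in [(296.5,195.5),(361.5,194.5),(361,239),(299,240)]]);print(P.round(1),P.mean(0))
cv2.imwrite("pics/w17c.png",cv2.resize(c["im"][130:250,260:400],None,fx=5,fy=5,interpolation=cv2.INTER_CUBIC))
```

```text
[481.07014118 317.0117193  161.92976285]
[[493.1 336.9 121. ]
 [501.4 297.1 121. ]
 [472.3 291.1 121. ]
 [464.1 330.3 121. ]] [482.72097039 313.85904049 121.        ]
```

View pics/w17c.png

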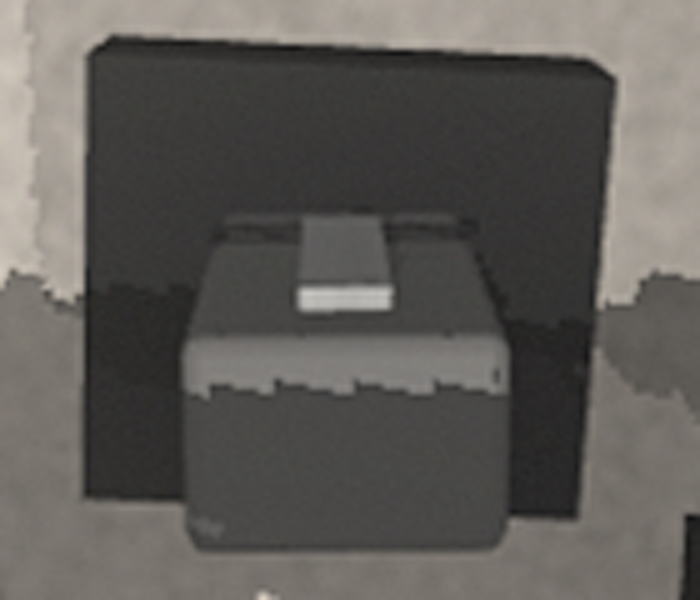

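```bash
python3 -m jog '[{"x":1,"y":-3.2,"z":-5,"wx":0,"wy":0,"wz":0,"fingers":0.8},{"x":0,"y":0,"z":-20,"wx":0,"wy":0,"wz":0,"fingers":0.8},{"x":0,"y":0,"z":-25,"wx":0,"wy":0,"wz":0,"fingers":0.8},{"x":0,"y":0,"z":-25,"wx":0,"wy":0,"wz":0,"fingers":0.8},{"x":0,"y":0,"z":-20,"wx":0,"wy":0,"wz":0,"fingers":0.8},{"x":0,"y":0,"z":-7,"wx":0,"wy":0,"wz":0,"fingers":0.8},{"x":0,"y":0,"z":0,"wx":0,"wy":0,"wz":0,"fingers":0.8},{"x":0,"y":0,"z":0,"wx":0,"wy":0,"wz":0,"fingers":0.8},{"x":0,"y":0,"z":0,"wx":0,"wy":0,"wz":0,"fingers":0.8},{"x":0,"y":0,"z":0,"wx":0,"wy":0,"wz":0,"fingers":0.8}]'
python3 - <<'E'
from h import *
o=ctrl.get_obs();X=R.from_quat(o["eef_rot"]).as_matrix();print(o["position"],X[:,0],X[:,2])
c=cap("wrist");cv2.imwrite("pics/w18.png",c["im"])
E
```

```text
t: 15.27
position: [482.2, 314.0, 59.7]
eef_rot: [0.996, 0.094, 0.001, -0.001]
ft_force: [0.5, -0.2, -0.5]
grip_width: 74.4
[482.24882912 314.00273855  59.68092557] [0.98222687 0.18767513 0.00290134] [ 0.00260318  0.00183514 -0.99999493]
```

View pics/w18.png

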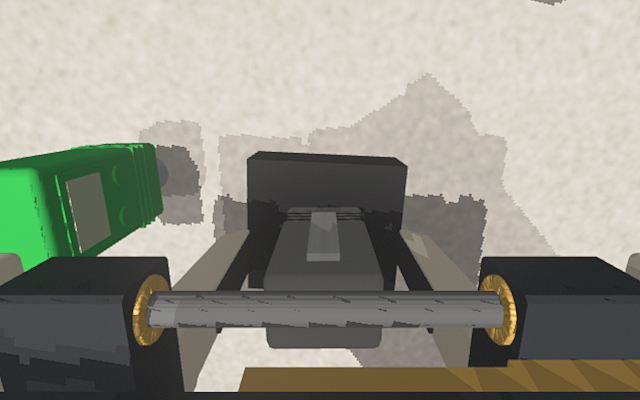

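```bash
python3 -m jog '[{"x":0,"y":0,"z":0,"wx":0,"wy":0,"wz":0,"fingers":0.2},{"x":0,"y":0,"z":0,"wx":0,"wy":0,"wz":0,"fingers":0.2},{"x":0,"y":0,"z":0,"wx":0,"wy":0,"wz":0,"fingers":0.2},{"x":0,"y":0,"z":0,"wx":0,"wy":0,"wz":0,"fingers":0.2},{"x":0,"y":0,"z":0,"wx":0,"wy":0,"wz":0,"fingers":0.2},{"x":0,"y":0,"z":0,"wx":0,"wy":0,"wz":0,"fingers":0.2},{"x":0,"y":0,"z":0,"wx":0,"wy":0,"wz":0,"fingers":0.2}]' 40
python3 -m jog '[{"x":0,"y":0,"z":5,"wx":0,"wy":0,"wz":0,"fingers":0.2},{"x":0,"y":0,"z":12,"wx":0,"wy":0,"wz":0,"fingers":0.2},{"x":0,"y":0,"z":15,"wx":0,"wy":0,"wz":0,"fingers":0.2},{"x":0,"y":0,"z":20,"wx":0,"wy":0,"wz":0,"fingers":0.2},{"x":0,"y":0,"z":20,"wx":0,"wy":0,"wz":0,"fingers":0.2},{"x":0,"y":0,"z":15,"wx":0,"wy":0,"wz":0,"fingers":0.2},{"x":0,"y":0,"z":10,"wx":0,"wy":0,"wz":0,"fingers":0.2},{"x":0,"y":0,"z":0,"wx":0,"wy":0,"wz":0,"fingers":0.2},{"x":0,"y":0,"z":0,"wx":0,"wy":0,"wz":0,"fingers":0.2},{"x":0,"y":0,"z":0,"wx":0,"wy":0,"wz":0,"fingers":0.2}]'
python3 - <<'E'
from h import *
o=ctrl.get_obs();X=R.from_quat(o["eef_rot"]).as_matrix();print(o["position"],X[:,0],X[:,2])
c=cap("wrist");cv2.imwrite("pics/w19.png",c["im"])
s=cap("scene");crop(s,380,100,520,220,5,"s19")
E
```

```text
t: 15.9
position: [481.3, 313.6, 58.2]
eef_rot: [0.996, 0.094, 0.0, -0.0]
ft_force: [-0.2, 0.5, -0.1]
grip_width: 41.9
t: 16.73
position: [480.4, 312.7, 154.0]
eef_rot: [0.996, 0.094, -0.001, 0.001]
ft_force: [1.0, 0.6, -2.8]
grip_width: 41.7
[480.42651628 312.65757783 153.9746433 ] [ 0.98221912  0.18772183 -0.00247429] [-0.00221278 -0.00160262 -0.99999627]
```

View pics/w19.png

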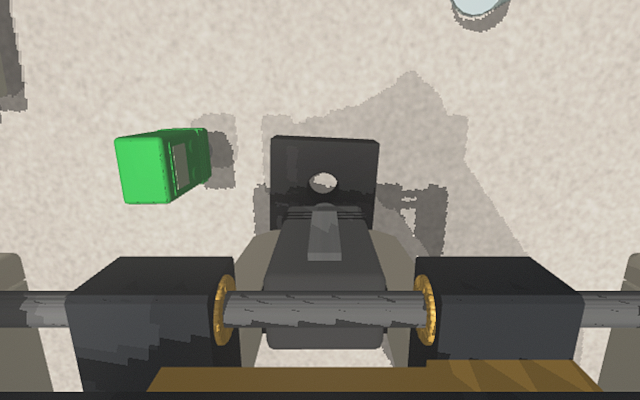

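View pics/s19.png

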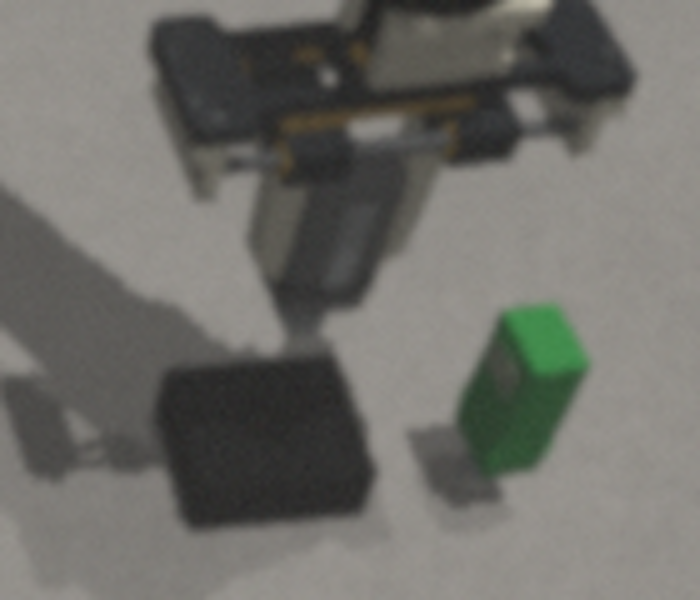

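```bash
python3 -m jog '[{"x":0,"y":-10,"z":12,"wx":0,"wy":0,"wz":0,"fingers":0.2},{"x":2,"y":-25,"z":12,"wx":0,"wy":0,"wz":0.01,"fingers":0.2},{"x":5,"y":-35,"z":4,"wx":0,"wy":0,"wz":0.01,"fingers":0.2},{"x":6,"y":-38,"z":0,"wx":0,"wy":0,"wz":0.01,"fingers":0.2},{"x":6,"y":-38,"z":0,"wx":0,"wy":0,"wz":0.01,"fingers":0.2},{"x":6,"y":-38,"z":0,"wx":0,"wy":0,"wz":0.01,"fingers":0.2},{"x":6,"y":-38,"z":0,"wx":0,"wy":0,"wz":0.01,"fingers":0.2},{"x":6,"y":-38,"z":0,"wx":0,"wy":0,"wz":0.006,"fingers":0.2},{"x":6,"y":-38,"z":0,"wx":0,"wy":0,"wz":0,"fingers":0.2},{"x":6,"y":-38,"z":0,"wx":0,"wy":0,"wz":0,"fingers":0.2},{"x":6,"y":-35,"z":0,"wx":0,"wy":0,"wz":0,"fingers":0.2},{"x":6,"y":-25,"z":0,"wx":0,"wy":0,"wz":0,"fingers":0.2}]'
python3 -m jog '[{"x":4,"y":-5,"z":0,"wx":0,"wy":0,"wz":0,"fingers":0.2},{"x":0,"y":0,"z":0,"wx":0,"wy":0,"wz":0,"fingers":0.2},{"x":0,"y":0,"z":0,"wx":0,"wy":0,"wz":0,"fingers":0.2},{"x":0,"y":0,"z":0,"wx":0,"wy":0,"wz":0,"fingers":0.2},{"x":0,"y":0,"z":0,"wx":0,"wy":0,"wz":0,"fingers":0.2}]'
python3 - <<'E'
from h import *
o=ctrl.get_obs();X=R.from_quat(o["eef_rot"]).as_matrix();print(o["position"],np.arctan2(X[1,0],X[0,0]),o["ft_force"])
c=cap("wrist");cv2.imwrite("pics/w20.png",c["im"])
np.savez("w20.npz",**{k:c[k] for k in("mtx","rvec","tvec","Rc","o")})
print(ctrl.get_obs()["position"])
print(pr(c,[614.3,-70.5,27]))
E
```

```text
t: 17.83
position: [541.4, -88.4, 183.6]
eef_rot: [0.992, 0.124, -0.0, 0.001]
ft_force: [-0.3, -0.9, -2.4]
grip_width: 41.6
t: 18.25
position: [546.0, -85.2, 183.3]
eef_rot: [0.992, 0.129, -0.0, -0.001]
ft_force: [-0.4, 0.3, -1.6]
grip_width: 41.8
[545.9832535  -85.23404934 183.29727644] 0.2585687617533595 [-0.41752953  0.34843418 -1.60921063]
[546.04682416 -85.53391006 183.28940419]
[[327.9471846 104.8085327]]
```

View pics/w20.png

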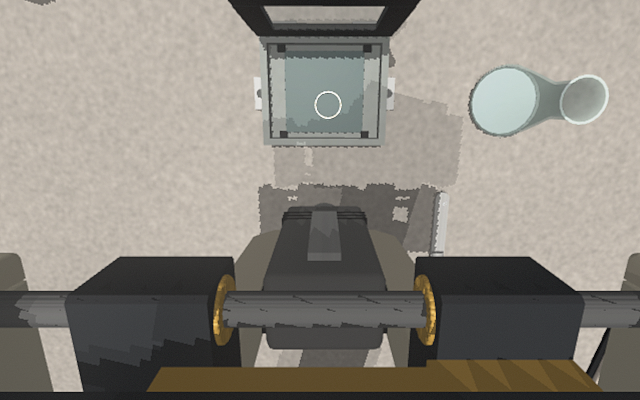

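Run:
```python
from h import *
o=ctrl.get_obs();X=R.from_quat(o["eef_rot"]).as_matrix();p=o["position"]
s=cap("scene")
Q=[p+X@np.array(k) for k in([0,0,53],[11,0,41],[-11,0,41],[0,11,41],[0,-11,41],[15,21,23],[15,-21,23],[15,21,-62],[15,-21,-62])]
uv=pr(s,Q);print(uv.round(1).tolist())
x0,y0=int(uv[0][0])-40,int(uv[0][1])-60
im=cv2.resize(s["im"][y0:y0+90,x0:x0+90],None,fx=6,fy=6,interpolation=cv2.INTER_CUBIC)
for q in uv:cv2.drawMarker(im,(int((q[0]-x0+.5)*6),int((q[1]-y0+.5)*6)),(0,0,255),cv2.MARKER_CROSS,8,1)
cv2.imwrite("pics/s20.png",im)
```

```text
[[271.3, 176.3], [271.5, 176.6], [270.0, 169.4], [266.0, 173.8], [275.5, 172.1], [261.5, 174.4], [280.1, 171.1], [255.9, 147.9], [276.2, 144.4]]
```

View pics/s20.png

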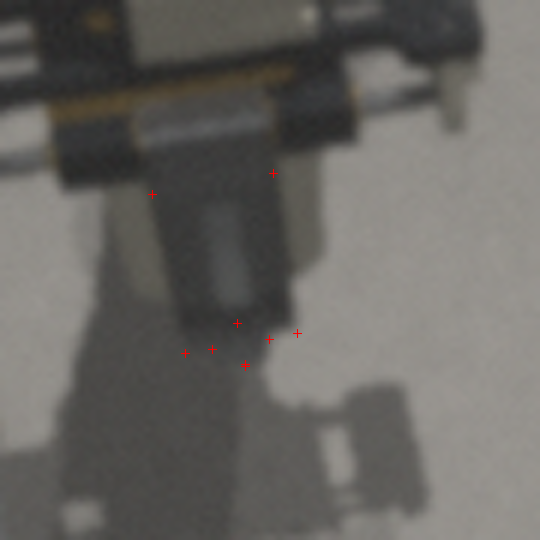

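Run:
```python
from h import *
c=cap("wrist");o=ctrl.get_obs()
X=R.from_quat(o["eef_rot"]).as_matrix();p=o["position"]
im=cv2.resize(c["im"][180:380,200:450],None,fx=3,fy=3,interpolation=cv2.INTER_CUBIC)
for dz,col in((0,(0,0,255)),):
    K=[[sx*15,sy*21,z+dz] for sx in(1,-1) for sy in(1,-1) for z in(23,-62)]+[[11,0,41],[0,0,53],[0,11,41],[0,-11,41]]
    uv=pr(c,[p+X@np.array(k) for k in K]);print(uv.round(0).tolist())
    for q in uv:cv2.drawMarker(im,(int((q[0]-200+.5)*3),int((q[1]-180+.5)*3)),col,cv2.MARKER_CROSS,12,1)
cv2.imwrite("pics/w20o.png",im)
```

```text
[[361.0, 204.0], [388.0, 275.0], [288.0, 204.0], [262.0, 275.0], [360.0, 252.0], [384.0, 351.0], [290.0, 252.0], [266.0, 351.0], [325.0, 202.0], [325.0, 213.0], [342.0, 219.0], [307.0, 219.0]]
```

View pics/w20o.png

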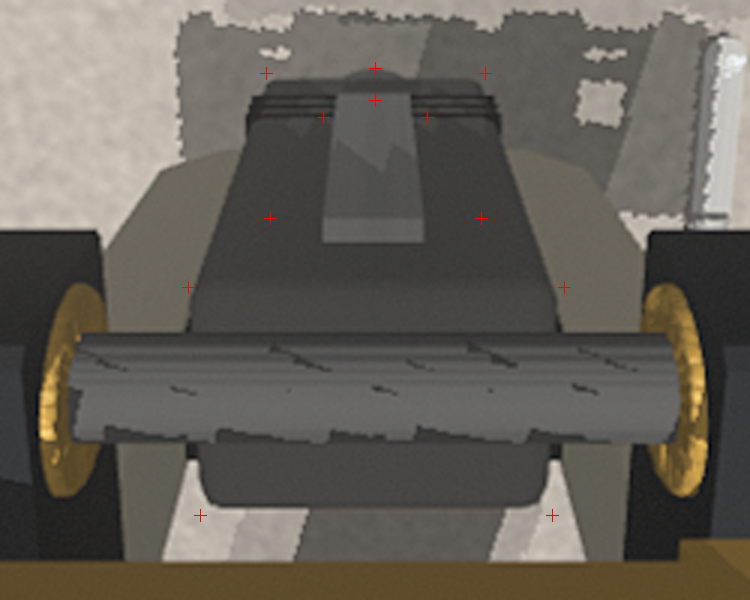

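```bash
python3 -m jog '[{"x":10,"y":2,"z":0,"wx":0,"wy":0,"wz":0,"fingers":0.2},{"x":16,"y":4,"z":0,"wx":0,"wy":0,"wz":0,"fingers":0.2},{"x":16,"y":4,"z":0,"wx":0,"wy":0,"wz":0,"fingers":0.2},{"x":16,"y":3,"z":-10,"wx":0,"wy":0,"wz":0,"fingers":0.2},{"x":10.3,"y":2,"z":-20,"wx":0,"wy":0,"wz":0,"fingers":0.2},{"x":0,"y":0,"z":-25,"wx":0,"wy":0,"wz":0,"fingers":0.2},{"x":0,"y":0,"z":-20,"wx":0,"wy":0,"wz":0,"fingers":0.2},{"x":0,"y":0,"z":-8,"wx":0,"wy":0,"wz":0,"fingers":0.2},{"x":0,"y":0,"z":0,"wx":0,"wy":0,"wz":0,"fingers":0.2},{"x":0,"y":0,"z":0,"wx":0,"wy":0,"wz":0,"fingers":0.2},{"x":0,"y":0,"z":0,"wx":0,"wy":0,"wz":0,"fingers":0.2},{"x":0,"y":0,"z":0,"wx":0,"wy":0,"wz":0,"fingers":0.2}]'
python3 - <<'E'
from h import *
F=[]
for i in range(4):
    o=ctrl.get_obs();c=cap("wrist");F.append([*o["position"],*o["ft_force"]])
X=R.from_quat(o["eef_rot"]).as_matrix();print(np.array(F).round(2),X[:,0],X[:,2])
cv2.imwrite("pics/w21.png",c["im"])
s=cap("scene");crop(s,230,150,350,270,5,"s21")
t=cap("top");crop(t,290,140,410,250,6,"t21")
E
```

```text
t: 19.4
position: [615.8, -72.7, 101.9]
eef_rot: [0.992, 0.127, 0.002, 0.0]
ft_force: [0.8, 0.3, -1.4]
grip_width: 42.0
[[ 6.1578e+02 -7.2710e+01  1.0194e+02  8.4000e-01  3.1000e-01 -1.4300e+00]
 [ 6.1557e+02 -7.2760e+01  1.0178e+02 -5.0000e-02 -3.5000e-01 -1.9700e+00]
 [ 6.1539e+02 -7.2790e+01  1.0157e+02 -2.1000e-01 -0.0000e+00 -2.5800e+00]
 [ 6.1519e+02 -7.2770e+01  1.0132e+02 -4.5000e-01 -2.1000e-01 -1.2600e+00]] [0.9677395  0.25194502 0.00199318] [ 2.09699569e-03 -1.43576160e-04 -9.99997791e-01]
```

View pics/w21.png

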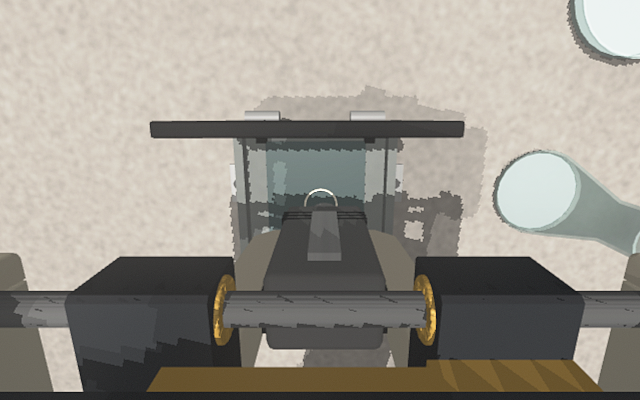

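View pics/s21.png

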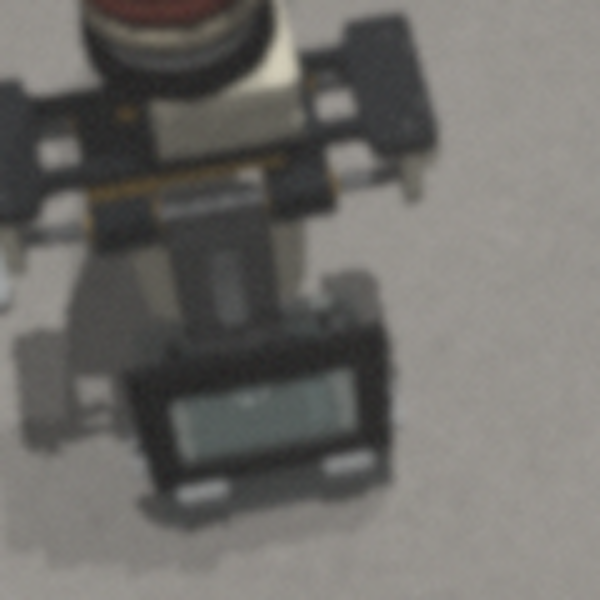

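View pics/t21.png

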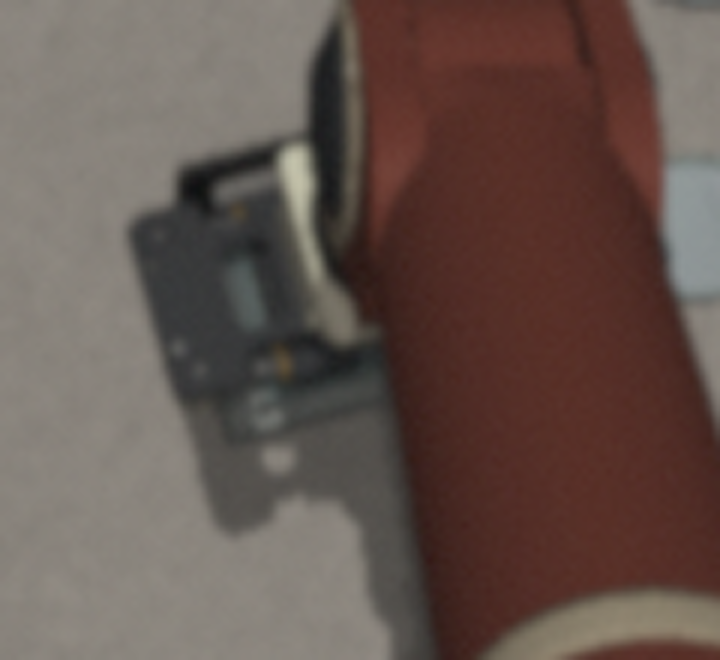

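```bash
python3 -m jog '[{"x":-0.5,"y":2.3,"z":-8,"wx":0,"wy":0,"wz":0,"fingers":0.2},{"x":0,"y":0,"z":0,"wx":0,"wy":0,"wz":0,"fingers":0.2},{"x":0,"y":0,"z":0,"wx":0,"wy":0,"wz":0,"fingers":0.2},{"x":0,"y":0,"z":0,"wx":0,"wy":0,"wz":0,"fingers":0.2},{"x":0,"y":0,"z":0,"wx":0,"wy":0,"wz":0,"fingers":0.2},{"x":0,"y":0,"z":0,"wx":0,"wy":0,"wz":0,"fingers":0.2}]'
python3 - <<'E'
from h import *
F=[]
for i in range(3):
    o=ctrl.get_obs();c=cap("wrist");F.append([*o["position"],*o["ft_force"]])
print(np.array(F).round(2))
X=R.from_quat(o["eef_rot"]).as_matrix();p=o["position"]
im=cv2.resize(c["im"][160:280,250:400],None,fx=5,fy=5,interpolation=cv2.INTER_CUBIC)
a=np.linspace(0,6.28,60)
def dr(P,col):
    for q in pr(c,P):cv2.circle(im,(int((q[0]-250+.5)*5),int((q[1]-160+.5)*5)),2,col,-1)
dr([[614.3+11.5*np.cos(t),-70.5+11.5*np.sin(t),27] for t in a],(0,255,0))
dr([p+X@np.array([11*np.cos(t),11*np.sin(t),41]) for t in a],(0,0,255))
dr([p+X@np.array([6*np.cos(t),6*np.sin(t),53]) for t in a],(255,0,0))
cv2.imwrite("pics/w22.png",im)
E
```

```text
t: 20.2
position: [614.2, -70.4, 92.2]
eef_rot: [0.992, 0.127, 0.0, 0.0]
ft_force: [-1.5, 0.5, -2.3]
grip_width: 41.7
[[ 6.1421e+02 -7.0410e+01  9.2230e+01 -1.5400e+00  5.2000e-01 -2.2900e+00]
 [ 6.1420e+02 -7.0450e+01  9.2300e+01 -2.9000e-01 -4.2000e-01 -2.0700e+00]
 [ 6.1417e+02 -7.0440e+01  9.2260e+01 -7.6000e-01  4.7000e-01 -1.8500e+00]]
```

View pics/w22.png

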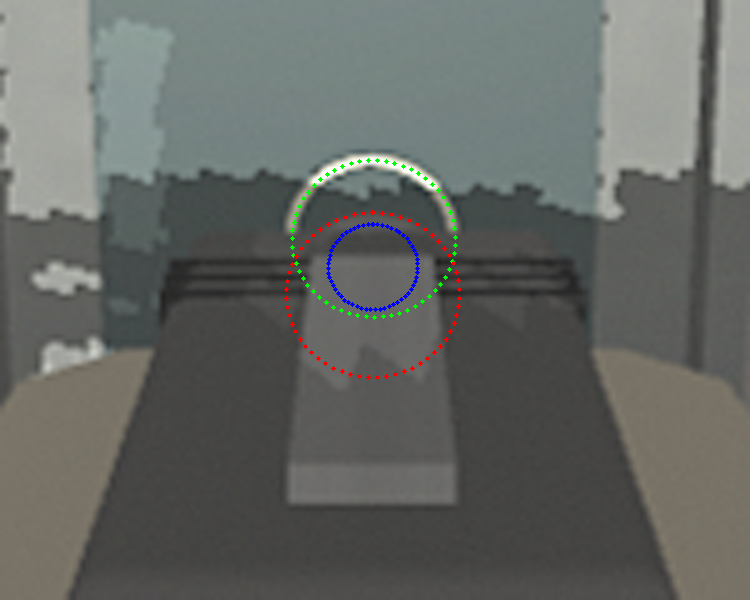

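```bash
python3 -m jog '[{"x":0,"y":0,"z":-4,"wx":0,"wy":0,"wz":0,"fingers":0.2},{"x":0,"y":0,"z":-4,"wx":0,"wy":0,"wz":0,"fingers":0.2},{"x":0,"y":0,"z":-2,"wx":0,"wy":0,"wz":0,"fingers":0.2},{"x":0,"y":0,"z":0,"wx":0,"wy":0,"wz":0,"fingers":0.2},{"x":0,"y":0,"z":0,"wx":0,"wy":0,"wz":0,"fingers":0.2},{"x":0,"y":0,"z":0,"wx":0,"wy":0,"wz":0,"fingers":0.2},{"x":0,"y":0,"z":0,"wx":0,"wy":0,"wz":0,"fingers":0.2}]'
cat > f.py <<'E'
from h import *
F=[]
for i in range(6):
    o=ctrl.get_obs();ctrl.capture("wrist");F.append([*o["position"],*o["ft_force"]])
F=np.array(F);print(F.mean(0).round(2),F[:,5].round(2))
E
python3 f.py
python3 -m jog '[{"x":0,"y":0,"z":-1,"wx":0,"wy":0,"wz":0,"fingers":0.2},{"x":0,"y":0,"z":-1,"wx":0,"wy":0,"wz":0,"fingers":0.2},{"x":0,"y":0,"z":0,"wx":0,"wy":0,"wz":0,"fingers":0.2},{"x":0,"y":0,"z":0,"wx":0,"wy":0,"wz":0,"fingers":0.2},{"x":0,"y":0,"z":0,"wx":0,"wy":0,"wz":0,"fingers":0.2}]'
python3 f.py
```

```text
t: 20.93
position: [614.2, -70.4, 82.3]
eef_rot: [0.992, 0.127, 0.0, 0.0]
ft_force: [-0.0, 0.2, -2.2]
grip_width: 41.7
[ 6.1419e+02 -7.0350e+01  8.2320e+01  2.4000e-01 -1.7000e-01 -2.1700e+00] [-2.18 -2.35 -1.71 -2.7  -1.62 -2.46]
t: 21.65
position: [614.0, -70.4, 80.1]
eef_rot: [0.992, 0.127, -0.0, -0.0]
ft_force: [-0.1, 0.1, -1.7]
grip_width: 41.8
[ 6.1408e+02 -7.0350e+01  8.0180e+01 -1.5000e-01 -9.0000e-02 -2.1400e+00] [-1.7  -2.35 -2.24 -1.49 -2.03 -3.  ]
```

Free-hanging baseline is −2.15 N; no contact yet at 80.2.

```bash
python3 -m jog '[{"x":0,"y":0,"z":-1,"wx":0,"wy":0,"wz":0,"fingers":0.2},{"x":0,"y":0,"z":0,"wx":0,"wy":0,"wz":0,"fingers":0.2},{"x":0,"y":0,"z":0,"wx":0,"wy":0,"wz":0,"fingers":0.2},{"x":0,"y":0,"z":0,"wx":0,"wy":0,"wz":0,"fingers":0.2}]'
python3 f.py
python3 -m jog '[{"x":0,"y":0,"z":-1,"wx":0,"wy":0,"wz":0,"fingers":0.2},{"x":0,"y":0,"z":0,"wx":0,"wy":0,"wz":0,"fingers":0.2},{"x":0,"y":0,"z":0,"wx":0,"wy":0,"wz":0,"fingers":0.2},{"x":0,"y":0,"z":0,"wx":0,"wy":0,"wz":0,"fingers":0.2}]'
python3 f.py
```

```text
t: 22.28
position: [614.2, -70.4, 79.3]
eef_rot: [0.992, 0.127, 0.0, 0.0]
ft_force: [-0.3, 0.6, -2.0]
grip_width: 41.7
[ 6.1422e+02 -7.0370e+01  7.9250e+01  8.0000e-02 -6.0000e-02 -1.5000e+00] [-2.01 -1.71 -0.99 -2.11 -0.76 -1.41]
t: 22.92
position: [614.2, -70.4, 78.4]
eef_rot: [0.992, 0.127, 0.0, 0.0]
ft_force: [-0.6, 0.4, -0.6]
grip_width: 41.8
[ 6.1422e+02 -7.0360e+01  7.8330e+01 -5.0000e-02  1.7000e-01 -3.1000e-01] [-0.58  0.59 -0.22 -1.19  0.01 -0.44]
```

```bash
python3 -m jog '[{"x":0,"y":0,"z":-0.8,"wx":0,"wy":0,"wz":0,"fingers":0.2},{"x":0,"y":0,"z":-0.8,"wx":0,"wy":0,"wz":0,"fingers":0.2},{"x":0,"y":0,"z":0,"wx":0,"wy":0,"wz":0,"fingers":0.2},{"x":0,"y":0,"z":0,"wx":0,"wy":0,"wz":0,"fingers":0.2},{"x":0,"y":0,"z":0,"wx":0,"wy":0,"wz":0,"fingers":0.2}]'
python3 f.py
python3 f.py
```

```text
t: 23.63
position: [614.2, -70.4, 76.7]
eef_rot: [0.992, 0.127, 0.0, -0.0]
ft_force: [0.3, 0.3, 1.3]
grip_width: 41.9
[ 6.1421e+02 -7.0360e+01  7.6690e+01  2.7000e-01  5.0000e-02  1.2000e+00] [1.26 0.54 0.87 1.82 1.9  0.83]
[ 6.142e+02 -7.036e+01  7.663e+01  4.400e-01 -6.000e-02  1.050e+00] [1.47 0.95 1.61 0.64 0.42 1.2 ]
```

```bash
python3 -m jog '[{"x":0,"y":0,"z":-0.6,"wx":0,"wy":0,"wz":0,"fingers":0.2},{"x":0,"y":0,"z":0,"wx":0,"wy":0,"wz":0,"fingers":0.2},{"x":0,"y":0,"z":0,"wx":0,"wy":0,"wz":0,"fingers":0.2},{"x":0,"y":0,"z":0,"wx":0,"wy":0,"wz":0,"fingers":0.2}]'
python3 f.py
python3 f.py
python3 - <<'E'
from h import *
o=ctrl.get_obs();X=R.from_quat(o["eef_rot"]).as_matrix();print(X[:,2],o["t"])
c=cap("wrist");cv2.imwrite("pics/w23.png",c["im"])
t=cap("top");cv2.imwrite("pics/t23.png",t["im"])
s=cap("scene");cv2.imwrite("pics/s23.png",s["im"])
E
```

```text
t: 24.57
position: [614.2, -70.4, 76.0]
eef_rot: [0.992, 0.127, 0.0, 0.0]
ft_force: [0.5, -0.1, 2.1]
grip_width: 41.8
[ 6.1421e+02 -7.0370e+01  7.6040e+01  4.0000e-01 -1.4000e-01  1.4600e+00] [2.07 1.6  0.76 1.3  1.46 1.58]
[ 6.1419e+02 -7.0370e+01  7.6020e+01  7.8000e-01  1.0000e-02  1.4800e+00] [1.16 1.09 1.81 1.69 1.34 1.8 ]
[ 3.01861832e-04  6.50291647e-05 -9.99999952e-01] 25.1667
```

View pics/w23.png

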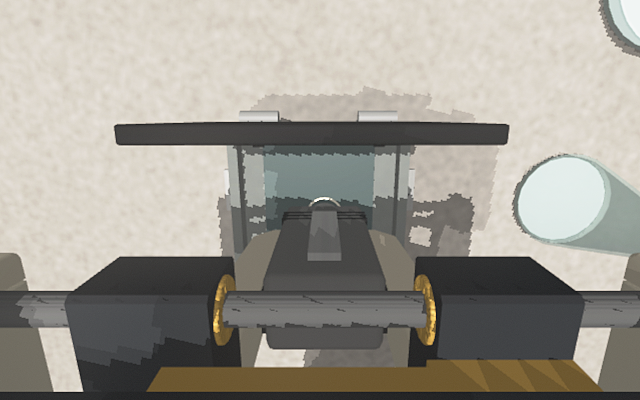

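View pics/s23.png

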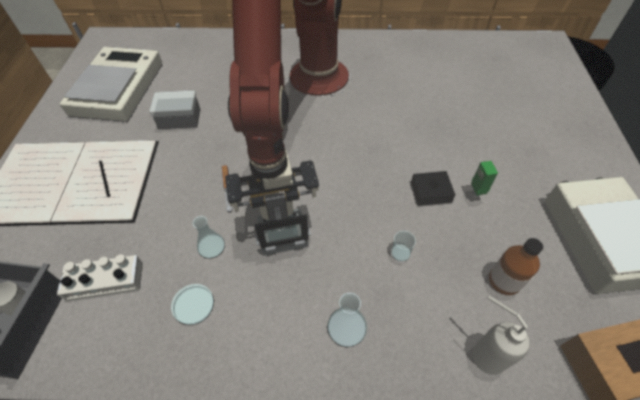

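```bash
python3 -c "
from rig import ctrl
print(ctrl.sign_off())"
```

```text
the job is handed in; nothing more can be done
None
```

I handed the job in at about 25 s of the 67 s allowed, still holding the gauge pressed on the ring; no verdict came back.

- **Cover:** I put the spatula blade about 7 mm under the lip and swung the cover up to roughly 1.60 rad, measured from the wrist picture. I then laid the spatula on the bench to the right, in front of the case; a later wrist picture shows it lying there.
- **Gauge:** I took the grey gauge (not the green one) straight up out of its stand and set it upright on the plate. The head's projected outline lies inside the ring, about 1 mm or less off centre by calibration. The head itself is hidden under the body, so I could not see it directly.
- **Press:** the force came out at 3.6 N net, which is about 3.2 mm of head travel. The drop since contact was also about 3.3 mm, so the two agree on half-way.
- **Flask and beaker:** they are where they were in the last scene picture.
- **Early misreading:** some early wrist pictures were taken before the arm had settled, so those first positions were up to 5 mm off. I measured the spatula and gauge again before gripping either.
- **Scene-camera overlay:** an overlay of the held gauge on the blurry scene picture was off by 3 to 8 pixels. I did not resolve that and relied on the wrist picture, which matched.

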